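# Dose one blue bead from the bead wheel into the tub

## Robot

A 7-joint arm with a two-finger parallel gripper is mounted at the origin on the work surface. World frame = base frame: x ahead of the robot, y to its left, z up, the work surface at z = 0. Lengths are in mm, angles in rad, forces in N, time in s.
With the tool pointing down it reaches from about 400 to 875 mm from the base axis. Payload 4.4 kg.
Tool frame: the origin (TCP) lies at the very end of the fingers, on their centre line; the grasp point (between the pads) lies 19 mm behind it; z points along the fingers, x is the direction in which the jaws open and shut, and the axes are right-handed (so a half turn about z gives the same grasp; the last joint's range is limited). The gripper opens to 85 mm and grips with 20 to 120 N. Pads are 22 mm wide; open, the fingers measure 114 mm over their backs; the gripper's body (76 mm by 85 mm) begins 54 mm behind the grasp point. The pads swing forward as they close: fully open they stand 13 mm farther back than shut.
Start: joints at [1.281, 0.628, 0.038, 1.517, -0.027, 0.996, -0.02], TCP at [144.286, -633.798, 231.313] pointing down, gripper open.
Joint ranges: [-3.06, 3.06], [-0.37, 2.12], [-1.25, 1.32], [0.18, 2.47], [-1.1, 4.24], [0.23, 1.98], [-2.94, 2.94]. Speed limits (rad/s): [2.57, 2.57, 3.14, 3.14, 3.14, 3.14, 3.14].

## Interface

Orientations are given as [roll, pitch, yaw] about the fixed x, y, z axes, in that order (R = Rz(yaw) Ry(pitch) Rx(roll)).
In Python, from cell import ctrl gives the robot as it stands.
- The arm moves only by the shell command python3 -m creep 'ROWS'. ROWS is text: rows parted by semicolons, each of 7 numbers parted by spaces: the shift along the tool's x, y, z in units of 40 mm (1.0 is 40 mm), then the turn, a rotation vector about the tool's x, y, z in degrees, then the closure, from 0 (fully open) to 1 (shut). In form: x y z rx ry rz grip; .... A call has 1 to 10 rows; each row is the pose to reach, as a shift and turn from the pose commanded when the call began, along the tool's axes at that moment; what a row does not reach only later rows make up. A row lasts 1/12 s, in which the tool goes at most 41.7 mm and 7.16 degrees, less where a joint would pass 70% of its speed; a pose out of reach is approached as far as the arm can. A call with a gripper value outside its range is refused whole. The fingers move at their own pace and stop on an object; the grip force is fixed at half the most. Time passes only in rows, so rows that repeat a pose let the fingers close. It gives the time, the measured TCP pose, the force and the opening at its end, in the units of the state.
- ctrl.read_state(): the state, without advancing time (a new reading comes with each control period).
- ctrl.get_image(name): name is "scene" or "top"; returns a dict with "img" (420x560x3 uint8, red, green, blue), "vfov" (degrees; the focal length in pixels is half the picture's height over the tangent of half this angle, whatever the lens; pixels are square), "cx", "cy" (the principal point, pixels), "T" (4x4, takes a point from camera to world coordinates). Camera axes: x right, y up, looking along -z (the intrinsics and any distortion apply to the point x, -y, -z); pixel columns grow to the right and rows downward; lengths in mm; the calibration is good to about 2 mm. A picture is of the moment at which its call begins. There is no depth.
- ctrl.finish_job(): hands the job in, once; it reports no verdict.
Trained networks look in the newest picture that a camera, given by its name, has taken for a name from the list of things; names that differ only in an ending like _2 or _b are one class to them, and where a whole thing is asked for, a point or a joint stands for the part that bears it (a point fixed in the world has none). Each returns a list of dicts, best first, with "score" (0 to 1); they miss things now and then, are a little off and sometimes report something else, mostly with a low value. They report only what shows in the picture. A call takes as long as a camera call. They do not tell look-alikes from the thing itself.
- ctrl.boxes_of(camera, thing): "rect" ([left, top, right, bottom] in pixels, round what is visible of it).
- ctrl.cut_out(camera, thing): "pixels" (420x560 bool, what is visible of it) and "rect" ([left, top, right, bottom] in pixels, round what is visible of it).
The state is a dict: "clock": time; "qpos": joint angles; "qd": joint speeds; "tau": joint torques, N m; "eef_pos": TCP position; "tool_rot": TCP orientation; "force": force on the tool from outside, world axes, zero at the start; "torque": the same for the moment, N m; "width": finger opening in mm.
Only numpy, scipy, OpenCV 4.12 (cv2) and the standard library are available. Lean on these libraries where they do the work, as an engineer would, in place of code of your own. Each camera call takes 0.05 s, during which the arm holds its last target.

## Task

Get the blue bead, and only that one, out of the bead wheel and into the empty small white tub: with the red gate lever swung fully shut, turn the wheel by its orange crank until the blue bead's cup is centred over the drop hole and let it rest there a moment; then, with the tub standing upright on the yellow ring below the spout, swing the gate lever fully open so that the bead runs down the chute into the tub. Leave the tub standing there with the bead in it and every grey bead still in the wheel; do not touch the beads with the gripper and do not shift or tip the other things lying about.

Things in the scene. Friction and masses are not known exactly. Their poses are not given: they have to be found in the camera images.
- stand: Bead dispenser, fixed to the table; place and yaw differ each time. Origin on the table under the wheel's axis; z up; +y runs from the axis over the drop hole and down the chute to the spout. Base board 160 x 160 x 12 mm, four thin legs, plywood floor plate 156 x 156 mm with its top at z 135 mm. The whole dispenser is lower than 210 mm.
- hole (a point): Centre of the square drop hole (34 mm) in the floor plate, at the level of the plate's top (135 mm above the table), 50 mm from the wheel's axis. Below it the aluminium chute, 34 mm wide, slopes down to the stand's +y, ending 125 mm from the axis with its lip 75 mm above the table (side walls to about 88 mm there).
- catch (a point): Centre of the yellow ring painted on the table (72 mm across) in front of the spout, 162 mm from the wheel's axis; on the table surface. A tub centred here within 12 mm catches the bead; its rim then stands 8 mm clear of the lip, so it can be set down straight from above.
- wheel_axis (a point): On the wheel's vertical axis, at the cups' rims (161.5 mm above the table). Six white bottomless cups (inner diameter 30, outer 38, height 25 mm), centres 50 mm from the axis, at 0, 60, 120.. degrees from this frame's x axis (it turns with the wheel); they sweep the beads over the floor plate. Turns endlessly both ways, light friction (1 N at the crank), stays where left; radius 70 mm.
- crank_top (a point): Centre of the top face of the orange crank, an upright round pin 16 mm in diameter on the wheel, 62 mm from the axis, midway between two cups (30 degrees from either). Its top is 208.5 mm above the table, 47 mm above the cups' rims. Grip it from above and lead it round the axis.
- gate (a joint): Angle of the red gate lever, rad: 0 = shut (the drop hole is closed, beads slide over it), 1.1 = fully open (hole free). Seen from above it opens clockwise. It pivots on a vertical axis, stays where it is left, light friction (about 1 N at the handle), stops at both ends. It starts partly or wholly open.
- gate_pivot (a point): Point on the vertical pivot axis of the gate lever, at the level of the floor plate's top; it is fixed to the stand at x -50, y +70 mm.
- gate_handle (a point): Centre of the top face of the red gate handle, an upright round pin 14 mm in diameter, 62 mm from the pivot, outside the wheel. Its top is 174 mm above the table; the flat lever it stands on is at 134 mm. When shut it stands at x -108, y +93 mm in the stand's frame. It is lower than the crank's upper half.
- tub: Small empty white stoneware tub, loose, about 170 g, open at the top, nearly straight-sided: 58 mm across at the rim, 54 mm at the foot, 55 mm high, wall 4 mm, floor 7 mm. Origin: centre of its underside. It may be gripped across the outside.
- bead_blue_center (a point): Centre of the blue bead, a ball 22 mm in diameter, 14 g, lying in one of the wheel's cups on the floor plate (centre 146 mm above the table).
- bead_grey1_center (a point): Centre of a grey bead, a ball 22 mm in diameter, in another cup of the wheel. It must stay in the wheel.
- bead_grey2_center (a point): Centre of a grey bead, a ball 22 mm in diameter, in another cup of the wheel. It must stay in the wheel.
- bead_grey3_center (a point): Centre of a grey bead, a ball 22 mm in diameter, in another cup of the wheel. It must stay in the wheel.
- glue_a: A bystander, loose; leave it alone. Origin: centre of its underside. White glue bottle with red nozzle cap, 46 mm across, 130 mm tall, stands near the tub.
- glue_b: A bystander, loose; leave it alone. Origin: centre of its underside. White glue bottle with red nozzle cap, 46 mm across, 130 mm tall, stands behind the dispenser.
- tape_roll: A bystander, loose; leave it alone. Origin: centre of its underside. Roll of yellow tape lying flat, 84 mm across, 45 mm high, near the tub.
- blue_pot: A bystander, loose; leave it alone. Origin: centre of its underside. Blue pot, 60 mm across, 60 mm high, stands beside the yellow ring.
- pebble_box: A bystander, loose; leave it alone. Origin: centre of its underside. Grey plastic box of pebbles, 110 x 150 x 55 mm.
- scissors: A bystander, loose; leave it alone. Origin: centre of its underside. Scissors with blue handles lying flat, about 130 mm long along x, 7 mm high.
- brush: A bystander, loose; leave it alone. Origin: centre of its underside. Brush lying flat along its x axis, up to 40 mm high.
- bead_blue: The blue bead itself (use its centre point).
- bead_grey1: The grey bead itself (use its centre point).
- bead_grey2: The grey bead itself (use its centre point).
- bead_grey3: The grey bead itself (use its centre point).
Things that resemble listed ones, but are neither listed nor needed, are in the scene too. There is more than one size of the tub; the job needs the middle-sized.

How it is judged:
By the outcome, as a careful person would: the job done as asked, in the order asked, and still so for the second after the job is handed in, with the robot touching nothing.
It also fails if it takes over 72 s, if anything falls off the work surface, if the arm or the gripper's body presses on something with over 40 N, if the wrist force passes 120 N, or if a joint passes its speed limit or range.

## Working session

There is one attempt and no reset: what is moved stays moved. The work goes in short steps, Python scripts to look and compute and a shell command to move; the robot and the scene stay as the last step left them, time stands still between calls to the robot, and variables do not carry over. Pictures are saved under pics/ and viewed, and the job is handed in when it is done.

```bash
ls; mkdir -p pics; python3 - <<'E'
from cell import ctrl
import cv2
for n in ("scene","top"):
    d=ctrl.get_image(n); cv2.imwrite(f"pics/{n}0.png",d["img"][:,:,::-1]); print(n,{k:v for k,v in d.items() if k!="img"})
print(ctrl.read_state())
E
```

```text
pics
scene {'vfov': 47.66920443702502, 'cx': 277.50796313744894, 'cy': 200.4062766365777, 'T': array([[-6.66404753e-01, -6.11555724e-01,  4.26502405e-01,
         1.05491591e+03],
       [ 7.45401131e-01, -5.59347474e-01,  3.62639707e-01,
         4.46640098e+02],
       [ 1.67886541e-02,  5.59580199e-01,  8.28606144e-01,
         1.20214313e+03],
       [ 0.00000000e+00,  0.00000000e+00,  0.00000000e+00,
         1.00000000e+00]])}
top {'vfov': 43.494300738567446, 'cx': 279.3009387727977, 'cy': 203.44936125453873, 'T': array([[ 1.61261997e-02,  9.97306266e-01, -7.15552762e-02,
         4.23525202e+02],
       [-9.99863662e-01,  1.58306592e-02, -4.69546749e-03,
        -1.55324696e+01],
       [-3.55005196e-03,  7.16212405e-02,  9.97425584e-01,
         1.48796400e+03],
       [ 0.00000000e+00,  0.00000000e+00,  0.00000000e+00,
         1.00000000e+00]])}
{'clock': 0.1, 'qpos': array([ 1.2812135 ,  0.62919927,  0.03841447,  1.51829491, -0.0270398 ,
        0.99629742, -0.01996504]), 'qd': array([-0.00036916, -0.00227796, -0.00112793, -0.00312901,  0.00019554,
        0.00027514, -0.00026272]), 'tau': array([ 2.73617035e-03, -5.64536476e+01,  1.23081174e+00, -1.93975550e+01,
        1.14440141e-02,  5.37901389e-03,  3.91289774e-07]), 'eef_pos': array([ 144.17964894, -633.22373899,  230.50710099]), 'tool_rot': array([-3.14155603e+00,  1.68289420e-03, -1.34697627e+00]), 'force': array([-0.47421677,  0.11208865, -0.65358652]), 'torque': array([ 0.01955651, -0.00319432,  0.08168057]), 'width': 85.1473152389218}
```

View pics/scene0.png

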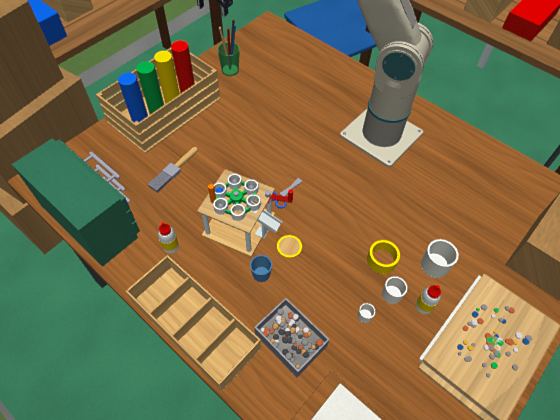

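View pics/top0.png

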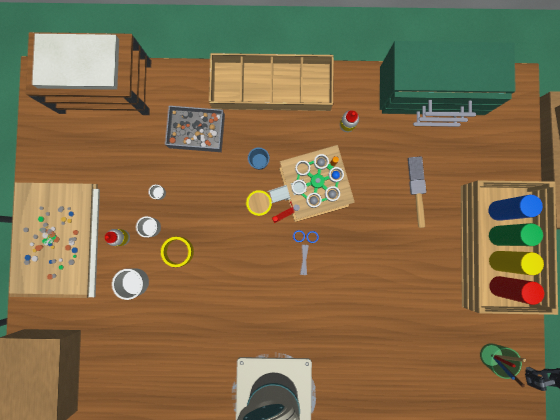

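```bash
cat > h.py <<'E'
from cell import ctrl
import numpy as np, cv2
def cam(n):
    d=ctrl.get_image(n); H,W=d["img"].shape[:2]
    d["f"]=H/2/np.tan(np.radians(d["vfov"]/2)); d["n"]=n; return d
def ray(d,u,v):
    c=np.array([(u-d["cx"])/d["f"],-(v-d["cy"])/d["f"],-1.]); T=d["T"]
    return T[:3,3],T[:3,:3]@c
def atz(d,u,v,z):
    o,r=ray(d,u,v); return o+r*(z-o[2])/r[2]
def proj(d,p):
    T=d["T"]; c=T[:3,:3].T@(np.asarray(p,float)-T[:3,3])
    return np.array([d["cx"]+d["f"]*c[0]/-c[2], d["cy"]-d["f"]*c[1]/-c[2]])
def tri(rs):
    A=np.zeros((3,3));b=np.zeros(3)
    for o,r in rs:
        r=r/np.linalg.norm(r);P=np.eye(3)-np.outer(r,r);A+=P;b+=P@o
    p=np.linalg.solve(A,b)
    return p,[np.linalg.norm(np.cross(p-o,r/np.linalg.norm(r))) for o,r in rs]
def save(d,name,box=None,s=1):
    im=d["img"][:,:,::-1]
    if box: l,t,r,b=box; im=im[t:b,l:r]
    cv2.imwrite("pics/"+name,cv2.resize(im,None,fx=s,fy=s,interpolation=cv2.INTER_CUBIC))
E
python3 - <<'E'
from h import *
D={n:cam(n) for n in("scene","top")}
save(D["scene"],"s_st.png",(180,150,320,290),5)
save(D["top"],"t_st.png",(235,130,365,240),6)
save(D["scene"],"s_tub.png",(345,225,465,335),5)
save(D["top"],"t_tub.png",(90,170,210,310),4)
for th in ("tub","bead_blue","bead_grey1","gate_handle","crank_top","stand","catch","tape_roll","glue_a","blue_pot","scissors"):
    for n in D:
        try: print(th,n,[(np.round(b["rect"],1).tolist(),round(b["score"],2)) for b in ctrl.boxes_of(n,th)][:7])
        except Exception as e: print(th,n,e)
E
```

```text
tub scene [([422.2, 238.0, 456.2, 278.3], 0.7), ([360.0, 302.3, 376.5, 324.4], 0.66), ([379.2, 278.1, 407.2, 305.6], 0.6)]
tub top [([135.3, 217.5, 163.9, 236.1], 0.96), ([111.3, 265.6, 149.5, 298.1], 0.85), ([151.0, 183.6, 161.4, 200.4], 0.64)]
bead_blue scene []
bead_blue top [([248.9, 148.2, 271.3, 170.3], 0.62)]
bead_grey1 scene []
bead_grey1 top [([310.7, 196.9, 314.8, 202.9], 0.63), ([164.9, 106.6, 227.5, 151.7], 0.63), ([317.5, 156.7, 324.5, 164.3], 0.38)]
gate_handle scene [([265.6, 190.5, 293.0, 203.7], 0.7)]
gate_handle top [([273.9, 206.3, 291.3, 224.7], 0.65)]
crank_top scene [([206.5, 176.8, 260.9, 221.8], 0.79)]
crank_top top [([318.9, 155.6, 325.1, 165.9], 0.67), ([288.7, 156.1, 347.2, 206.1], 0.66)]
stand scene [([207.1, 174.5, 262.2, 219.6], 0.72), ([195.5, 171.4, 302.9, 257.8], 0.61)]
stand top [([247.2, 146.3, 353.6, 221.8], 0.84), ([329.6, 168.2, 341.2, 179.0], 0.36)]
catch scene [([200.8, 170.1, 301.7, 259.1], 0.8), ([250.1, 256.5, 273.9, 283.7], 0.7)]
catch top [([249.0, 143.8, 355.4, 222.3], 0.58)]
tape_roll scene [([369.7, 239.9, 399.9, 275.0], 0.78)]
tape_roll top [([161.4, 237.7, 199.3, 266.3], 0.68), ([272.7, 198.6, 294.9, 224.2], 0.63)]
glue_a scene [([412.8, 287.4, 438.2, 313.2], 0.77), ([155.5, 225.1, 176.6, 253.7], 0.61)]
glue_a top [([342.3, 109.6, 357.0, 134.1], 0.79), ([102.6, 229.4, 130.4, 246.4], 0.64), ([272.3, 201.9, 295.7, 219.7], 0.62)]
blue_pot scene [([249.6, 254.8, 273.0, 283.1], 0.83)]
blue_pot top [([247.9, 149.3, 272.8, 168.7], 0.7)]
scissors scene [([277.0, 179.0, 302.6, 195.5], 0.58), ([199.7, 168.0, 301.5, 257.0], 0.5)]
scissors top [([296.8, 231.3, 323.6, 273.6], 0.65)]
```

View pics/s_st.png

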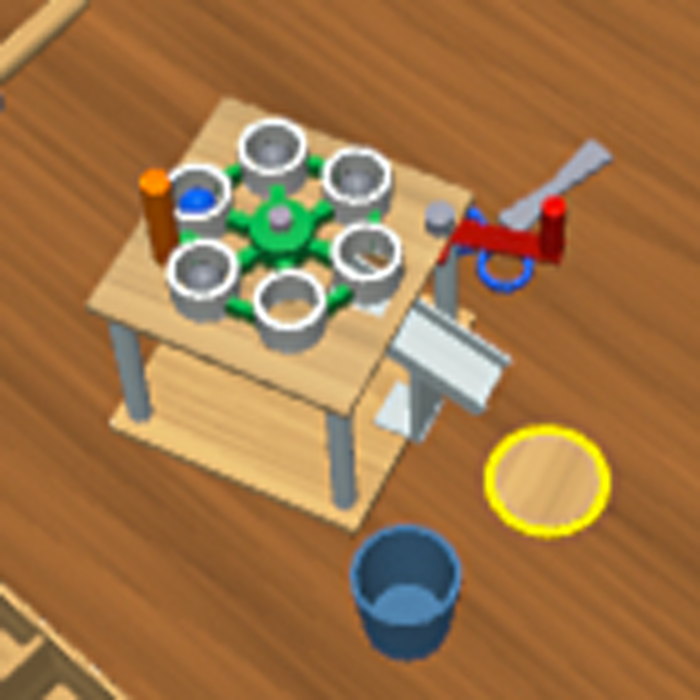

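View pics/t_st.png

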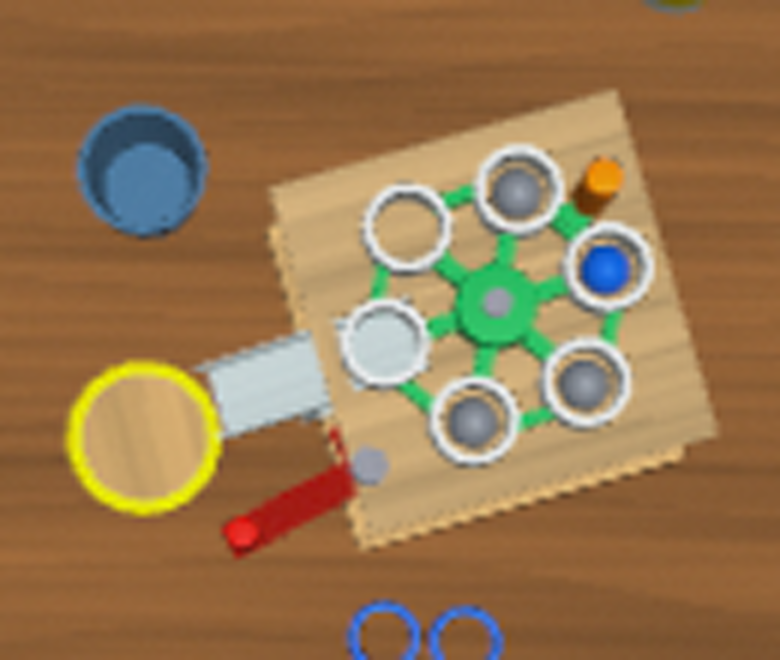

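View pics/t_tub.png

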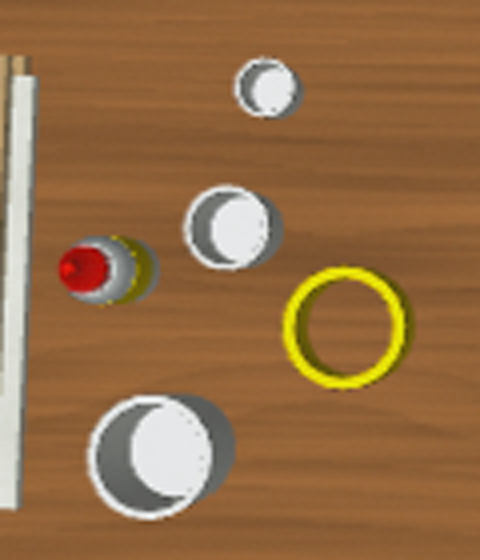

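View pics/s_tub.png

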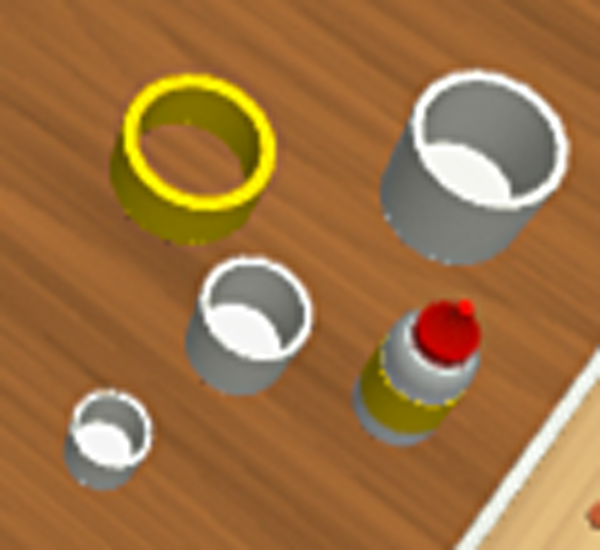

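```bash
python3 - <<'E'
from h import *
from scipy.optimize import least_squares
S=cam("scene");T=cam("top")
t=lambda U,V:((U+.5)/6-.5+235,(V+.5)/6-.5+130)
s=lambda U,V:((U+.5)/5-.5+180,(V+.5)/5-.5+150)
tc=[(607,267),(586,382),(474,420),(385,343),(407,228),(519,190)]
sc=[(197,193),(273,151),(357,178),(367,250),(290,300),(203,270)]
P=[]
for a,b in zip(tc,sc):
    p,e=tri([ray(T,*t(*a)),ray(S,*s(*b))]);P.append(p);print("cup",p.round(1),np.round(e,1))
P=np.array(P);print("mean",P.mean(0))
for nm,a,b in (("ring",(144,438),(547,480)),("crank",(605,173),(155,181)),("handle",(241,531),(553,205)),("pivot",(371,463),(440,212)),("pot rim",(142,170),(406,575))):
    p,e=tri([ray(T,*t(*a)),ray(S,*s(*b))]);print(nm,p.round(1),np.round(e,1))
t4=lambda U,V:((U+.5)/4-.5+90,(V+.5)/4-.5+170)
s4=lambda U,V:((U+.5)/5-.5+345,(V+.5)/5-.5+225)
for nm,a,b in (("tub rim",(227,227),(256,308)),("small",(266,88),(111,429)),("big",(149,456),(490,138)),("tape",(345,328),(199,142)),("glue tip",(70,268),(466,307))):
    p,e=tri([ray(T,*t4(*a)),ray(S,*s4(*b))]);print(nm,p.round(1),np.round(e,1))
# tub rim diameter at z55
for a,b in (((184,227),(270,227)),((227,185),(227,270))):
    print("diam",np.linalg.norm(atz(T,*t4(*a),55)-atz(T,*t4(*b),55)))
# joint fit
rim=161.5
def mod(q):
    x,y,z,yaw,w=q[:5]
    R=lambda a:np.array([np.cos(a),np.sin(a)])
    pts=[np.r_[np.array([x,y])+50*R(w-k*np.pi/3),z] for k in range(6)]
    Rz=np.array([[np.cos(yaw),-np.sin(yaw)],[np.sin(yaw),np.cos(yaw)]])
    ring=np.r_[np.array([x,y])+Rz@[0,162],z-161.5]
    cr=np.r_[np.array([x,y])+62*R(w+np.pi/6),z+47]
    return pts,ring,cr
def res(q):
    pts,ring,cr=mod(q);o=[]
    for p,a,b in zip(pts,tc,sc): o+=[proj(T,p)-t(*a),proj(S,p)-s(*b)]
    o+=[proj(T,ring)-t(144,438),proj(S,ring)-s(547,480),proj(T,cr)-t(605,173),proj(S,cr)-s(155,181)]
    return np.concatenate(o)
m=P.mean(0);d=P[0]-m
q0=[m[0],m[1],m[2],1.3,np.arctan2(d[1],d[0])]
f=least_squares(res,q0,loss="soft_l1");print(f.x,f.cost);print(res(f.x).reshape(-1,4).round(1))
x,y,z,yaw,w=f.x
Rz=np.array([[np.cos(yaw),-np.sin(yaw)],[np.sin(yaw),np.cos(yaw)]])
for nm,p in (("pivot",(-50,70)),("shut",(-108,93)),("hole",(0,50)),("catch",(0,162))): print(nm,(f.x[:2]+Rz@p).round(1))
pts,ring,cr=mod(f.x);print("crank",cr)
E
```

```text
cup [ 595.6 -151.2  161.1] [0. 0.]
cup [ 546.8 -142.9  158. ] [0.3 0.3]
cup [529.9 -95.7 159.7] [0.2 0.2]
cup [561.7 -57.8 162.7] [0.1 0.1]
cup [610.9 -66.4 161.2] [0.1 0.1]
cup [ 627.9 -113.7  160.4] [0.1 0.1]
mean [ 578.79140838 -104.59862531  160.53738432]
ring [531.6  50.1   2.6] [0.1 0.1]
crank [ 627.2 -144.4  211. ] [0.8 0.8]
handle [480.8   1.4 176.1] [0.1 0.1]
pivot [511.4 -52.4 150. ] [0.7 0.7]
pot rim [650.1  50.9  59.2] [0. 0.]
tub rim [457.9 352.1  55.6] [0.2 0.2]
small [554.9 332.9  37.8] [0.1 0.1]
big [304.7 392.2  80.8] [0.1 0.1]
tape [390.4 272.3  43.3] [0.4 0.4]
glue tip [427.8 433.7 130.7] [0.8 0.8]
diam 58.595648601185886
diam 57.83792843073025
[ 5.78972774e+02 -1.04595093e+02  1.61308231e+02  2.99791018e-01
 -1.22484401e+00] 0.9503923278680555
[[ 0.2 -0.1 -0.2 -0.1]
 [ 0.  -0.  -0.1 -0.7]
 [-0.   0.  -0.1 -0.4]
 [-0.1 -0.1 -0.   0.4]
 [-0.  -0.1 -0.1  0.1]
 [-0.1 -0.1 -0.1 -0.1]
 [ 0.   0.2  0.1  0.4]
 [-0.3  0.7  0.   0.3]]
pivot [510.5 -52.5]
shut [448.3 -47.6]
hole [564.2 -56.8]
catch [531.1  50.2]
crank [ 626.34321609 -144.59560834  208.30823148]
```

```bash
cat >> h.py <<'E'
def go(x,y,z,yaw=None,st=None):
    s=st or ctrl.read_state(); p=s["eef_pos"]; w=s["tool_rot"]
    from scipy.spatial.transform import Rotation as R
    M=R.from_euler("xyz",w)
    d=M.inv().apply(np.array([x,y,z])-p)/40
    if yaw is None: yaw=w[2]
    rv=np.degrees((M.inv()*R.from_euler("xyz",[np.pi,0,yaw])).as_rotvec())
    print("tgt",np.round([x,y,z,yaw],2),"shift",d.round(3),"rot",rv.round(2))
def st():
    s=ctrl.read_state(); print("t",round(s["clock"],2),"p",s["eef_pos"].round(1),"rot",s["tool_rot"].round(3),"F",s["force"].round(1),"w",round(s["width"],1))
E
python3 - <<'E'
from h import *
st(); go(300,-500,330,-.6);go(480.8,1.4,330,.51);go(480.8,1.4,250,.51)
E
```

```text
t 1.4 p [ 144.3 -633.8  231.4] rot [-3.142 -0.    -1.347] F [-0.6  0.6 -0.7] w 85.2
tgt [ 300.  -500.   330.    -0.6] shift [-2.398 -4.538 -2.466] rot [ 0.00e+00 -1.00e-02 -4.28e+01]
tgt [480.8    1.4  330.     0.51] shift [-13.617 -11.727  -2.467] rot [   0.    -0.  -106.4]
tgt [480.8    1.4  250.     0.51] shift [-13.617 -11.727  -0.467] rot [   0.    -0.  -106.4]
```

```bash
python3 -m creep '0 0 -1 0 0 0 0; 0 0 -2 0 0 0 0; -0.8 -1.5 -2.5 0 0 -14 0; -1.6 -3 -2.5 0 0 -28 0; -2.4 -4.5 -2.5 0 0 -43 0; -2.4 -4.5 -2.5 0 0 -43 0; -2.4 -4.5 -2.5 0 0 -43 0'; python3 -c "
from h import *
st(); go(480.8,1.4,330,.51);go(480.8,1.4,230,.51)"
```

```text
clock: 1.98
eef_pos: [300.1, -498.4, 331.9]
tool_rot: [-3.141, -0.001, -0.715]
force: [0.5, -0.3, -0.0]
width: 85.5
t 1.98 p [ 300.1 -498.4  331.9] rot [-3.141e+00 -1.000e-03 -7.150e-01] F [ 0.5 -0.3 -0. ] w 85.5
tgt [480.8    1.4  330.     0.51] shift [ -4.787 -12.395   0.044] rot [ 2.000e-02 -5.000e-02 -7.021e+01]
tgt [480.8    1.4  230.     0.51] shift [ -4.79  -12.395   2.544] rot [ 2.000e-02 -5.000e-02 -7.021e+01]
```

```bash
python3 -m creep '-4.79 -12.4 0 0 0 -70 0; -4.79 -12.4 0 0 0 -70 0; -4.79 -12.4 0 0 0 -70 0; -4.79 -12.4 0 0 0 -70 0; -4.79 -12.4 0 0 0 -70 0; -4.79 -12.4 0 0 0 -70 0; -4.79 -12.4 0 0 0 -70 0; -4.79 -12.4 0 0 0 -70 0; -4.79 -12.4 0 0 0 -70 0; -4.79 -12.4 0 0 0 -70 0'; python3 -c "
from h import *
st(); go(480.8,1.4,230,.51)"
```

```text
clock: 2.82
eef_pos: [443.0, -107.6, 331.7]
tool_rot: [3.141, -0.0, 0.505]
force: [0.5, -0.2, -0.3]
width: 85.2
t 2.82 p [ 443.  -107.6  331.7] rot [ 3.141 -0.     0.505] F [ 0.5 -0.2 -0.3] w 85.2
tgt [480.8    1.4  230.     0.51] shift [ 2.145 -1.929  2.542] rot [ 0.06 -0.03 -0.28]
```

```bash
python3 -m creep '0.9 -0.8 1 0 0 0 0; 1.6 -1.4 2 0 0 0 0; 2.15 -1.93 2.5 0 0 0 0; 2.15 -1.93 2.54 0 0 0 0; 2.15 -1.93 2.54 0 0 0 0; 2.15 -1.93 2.54 0 0 0 0'; python3 -c "
from h import *
st(); go(480.8,1.4,150,.51)
d=cam('scene'); save(d,'s1.png',(220,120,360,260),5)
d=cam('top'); save(d,'t1.png',(235,130,365,240),6)"
```

```text
clock: 3.32
eef_pos: [480.7, 0.9, 228.9]
tool_rot: [-3.14, 0.002, 0.503]
force: [-0.9, -2.1, -0.1]
width: 85.2
t 3.32 p [480.7   0.9 228.9] rot [-3.14e+00  2.00e-03  5.03e-01] F [-0.9 -2.1 -0.1] w 85.2
tgt [480.8    1.4  150.     0.51] shift [ 0.011 -0.007  1.973] rot [-0.08  0.1  -0.4 ]
```

View pics/s1.png

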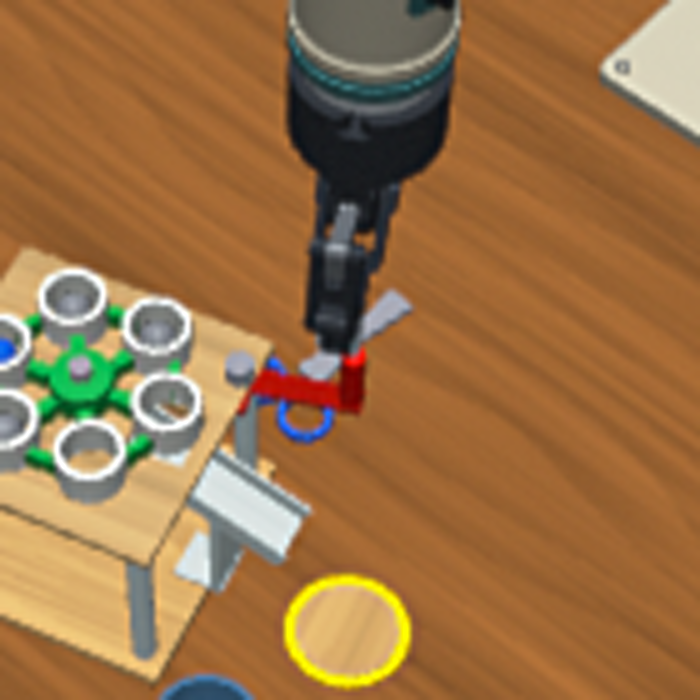

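View pics/t1.png

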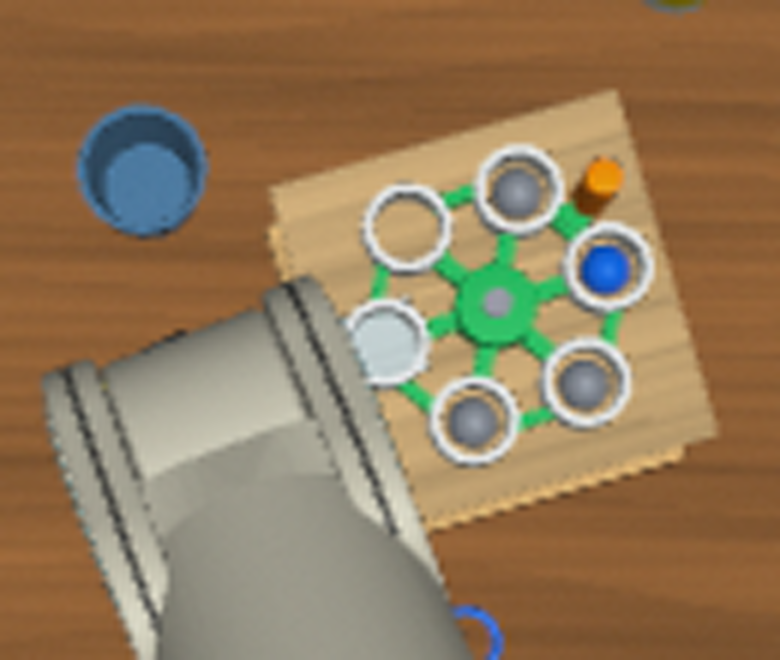

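```bash
python3 -m creep '0 0 0.7 0 0 0 0; 0 0 1.3 0 0 0 0; 0 0 1.75 0 0 0 0; 0 0 1.97 0 0 0 0; 0 0 1.97 0 0 0 0; 0 0 1.97 0 0 0 1; 0 0 1.97 0 0 0 1; 0 0 1.97 0 0 0 1; 0 0 1.97 0 0 0 1; 0 0 1.97 0 0 0 1'; python3 -m creep '0 0 0 0 0 0 1; 0 0 0 0 0 0 1; 0 0 0 0 0 0 1';python3 -c "
from h import *
st()
d=cam('scene'); save(d,'s2.png',(220,120,360,260),5)"
```

```text
clock: 4.25
eef_pos: [481.6, -0.4, 151.6]
tool_rot: [3.141, -0.001, 0.5]
force: [-0.3, 0.3, 0.3]
width: 25.4
clock: 4.5
eef_pos: [481.5, -0.3, 151.5]
tool_rot: [3.141, -0.001, 0.5]
force: [-1.6, -0.7, 5.5]
width: 11.6
t 4.5 p [ 4.815e+02 -3.000e-01  1.515e+02] rot [ 3.141e+00 -1.000e-03  5.000e-01] F [-1.6 -0.7  5.5] w 11.6
```

View pics/s2.png

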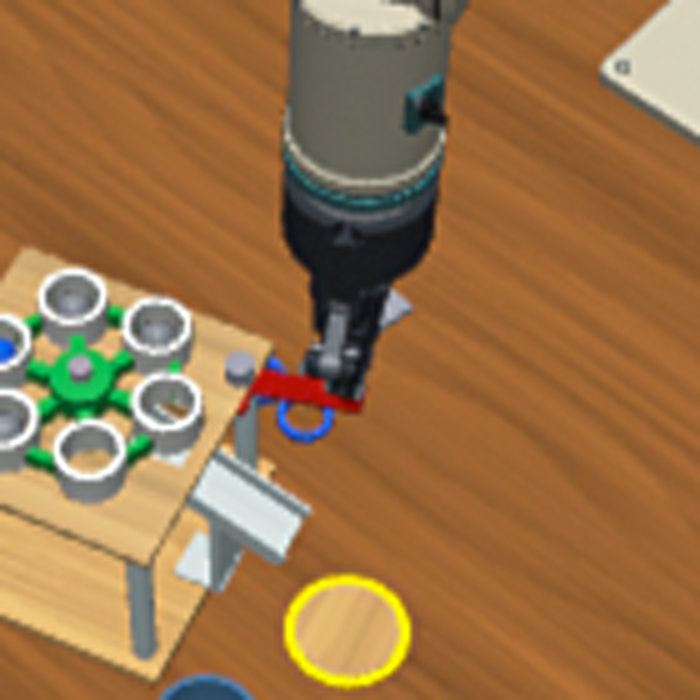

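```bash
cat >> h.py <<'E'
def arc(c,dths,z=0):
    s=ctrl.read_state(); p=s["eef_pos"]; yaw=s["tool_rot"][2]
    v=p[:2]-np.array(c); print("r",np.hypot(*v),"ang",np.arctan2(v[1],v[0]))
    for t in dths:
        n=np.array([[np.cos(t),-np.sin(t)],[np.sin(t),np.cos(t)]])@v-v
        sx=n@[np.cos(yaw),np.sin(yaw)]/40; sy=n@[np.sin(yaw),-np.cos(yaw)]/40
        print(f"{sx:.2f} {sy:.2f} 0 0 0 {-np.degrees(t):.1f} 1",end="; ")
    print()
E
python3 -c "
from h import *
st(); arc((510.5,-52.5),np.arange(1,11)*.102)"
```

```text
t 4.55 p [ 4.815e+02 -3.000e-01  1.515e+02] rot [ 3.141e+00 -1.000e-03  5.000e-01] F [-0.8 -0.4  6.7] w 11.5
r 59.72439880490671 ang 2.077573430572811
-0.15 0.01 0 0 0 -5.8 1; -0.30 0.03 0 0 0 -11.7 1; -0.45 0.07 0 0 0 -17.5 1; -0.59 0.13 0 0 0 -23.4 1; -0.73 0.20 0 0 0 -29.2 1; -0.86 0.28 0 0 0 -35.1 1; -0.98 0.37 0 0 0 -40.9 1; -1.08 0.48 0 0 0 -46.8 1; -1.18 0.59 0 0 0 -52.6 1; -1.27 0.72 0 0 0 -58.4 1;
```

```bash
python3 -m creep '-0.15 0.01 0 0 0 -5.8 1; -0.30 0.03 0 0 0 -11.7 1; -0.45 0.07 0 0 0 -17.5 1; -0.59 0.13 0 0 0 -23.4 1; -0.73 0.20 0 0 0 -29.2 1; -0.86 0.28 0 0 0 -35.1 1; -0.98 0.37 0 0 0 -40.9 1; -1.08 0.48 0 0 0 -46.8 1; -1.18 0.59 0 0 0 -52.6 1; -1.27 0.72 0 0 0 -58.4 1'; python3 -m creep '0 0 0 0 0 0 1; 0 0 0 0 0 0 1'; python3 -c "
from h import *
st()
d=cam('scene'); save(d,'s3.png',(220,120,360,260),5)
d=cam('top'); save(d,'t3.png',(235,130,365,240),6)"
```

```text
clock: 5.38
eef_pos: [452.1, -47.2, 151.6]
tool_rot: [3.138, -0.006, 1.523]
force: [-0.6, 19.1, -0.8]
width: 12.1
clock: 5.55
eef_pos: [452.1, -46.9, 151.5]
tool_rot: [3.138, -0.006, 1.519]
force: [1.5, 6.4, 2.5]
width: 11.6
t 5.55 p [452.1 -46.9 151.5] rot [ 3.138 -0.006  1.519] F [1.5 6.4 2.5] w 11.6
```

View pics/s3.png

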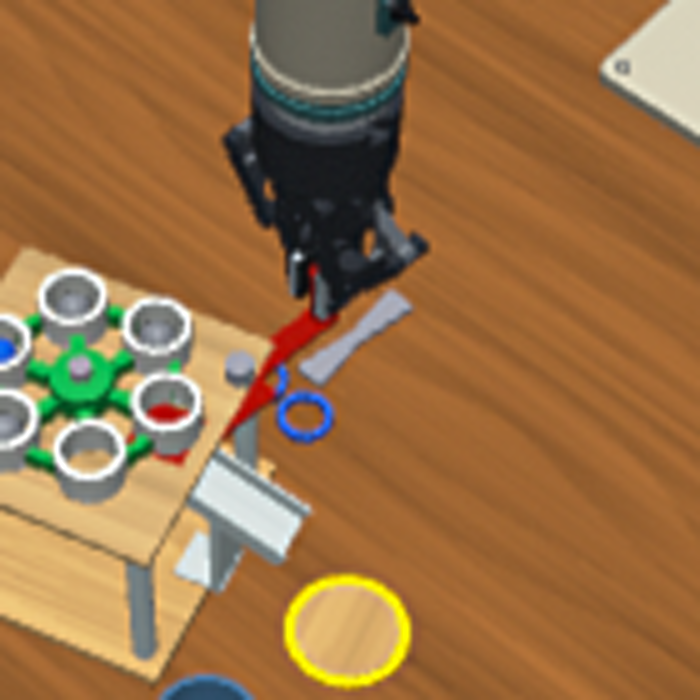

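View pics/t3.png

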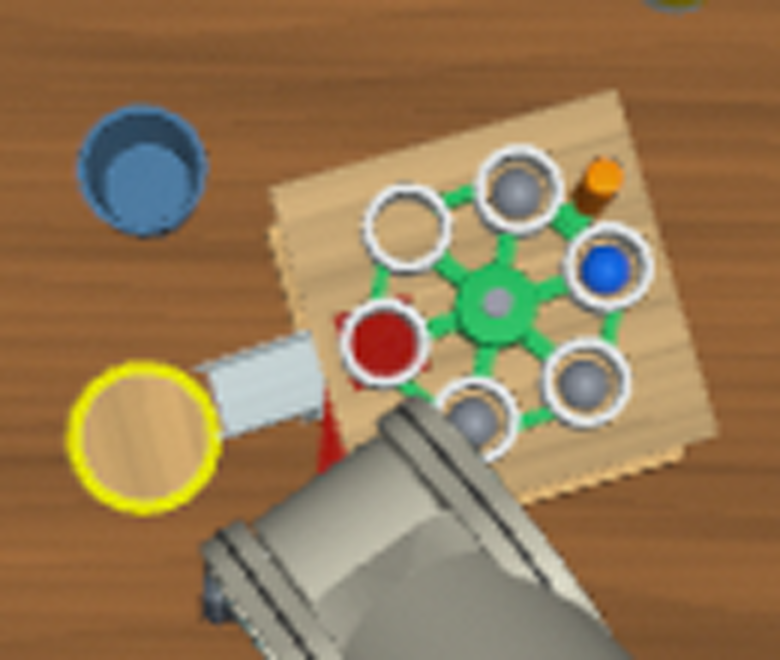

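```bash
python3 -m creep '0 0 0 0 0 0 0.5; 0 0 0 0 0 0 0.3; 0 0 0 0 0 0 0; 0 0 0 0 0 0 0; 0 0 0 0 0 0 0; 0 0 -1 0 0 0 0; 0 0 -2 0 0 0 0; 0 0 -3 0 0 0 0; 0 0 -3 0 0 0 0'; python3 -c "
from h import *
st(); go(626.3,-144.6,270,1.52)"
```

```text
clock: 6.4
eef_pos: [454.4, -49.0, 277.0]
tool_rot: [3.13, 0.0, 1.519]
force: [1.5, -0.5, 0.8]
width: 85.1
t 6.4 p [454.4 -49.  277. ] rot [3.13  0.    1.519] F [ 1.5 -0.5  0.8] w 85.1
tgt [ 626.3  -144.6   270.      1.52] shift [-2.165  4.413  0.226] rot [ 0.65  0.03 -0.06]
```

```bash
python3 -m creep '-2.16 4.41 0.2 0 0 0 0; -2.16 4.41 0.2 0 0 0 0; -2.16 4.41 0.2 0 0 0 0; -2.16 4.41 0.2 0 0 0 0; -2.16 4.41 0.2 0 0 0 0; -2.16 4.41 0.2 0 0 0 0; -2.16 4.41 0.2 0 0 0 0'; python3 -c "
from h import *
st(); go(626.6,-144.5,182,1.52)
d=cam('scene'); save(d,'s4.png',(160,100,320,240),5)
d=cam('top'); save(d,'t4.png',(235,130,365,240),6)"
```

```text
clock: 6.98
eef_pos: [622.3, -146.1, 261.5]
tool_rot: [-3.14, -0.001, 1.517]
force: [-0.8, 0.8, -1.0]
width: 85.5
t 6.98 p [ 622.3 -146.1  261.5] rot [-3.140e+00 -1.000e-03  1.517e+00] F [-0.8  0.8 -1. ] w 85.5
tgt [ 626.6  -144.5   182.      1.52] shift [0.044 0.108 1.987] rot [-0.1  -0.06 -0.17]
```

View pics/s4.png

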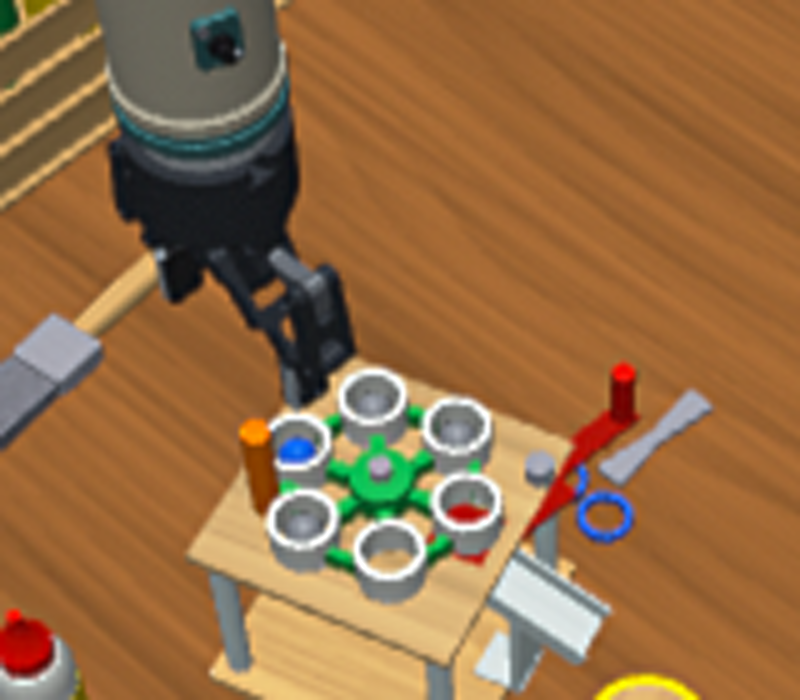

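View pics/t4.png

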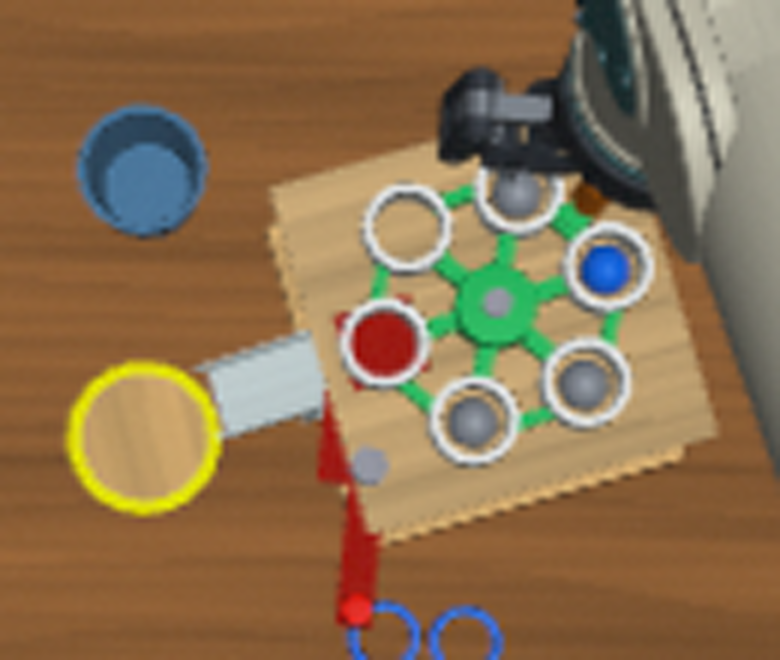

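```bash
python3 -m creep '0.04 0.11 0 0 0 0 0; 0.04 0.11 0.7 0 0 0 0; 0.04 0.11 1.3 0 0 0 0; 0.04 0.11 1.8 0 0 0 0; 0.04 0.11 1.99 0 0 0 0; 0.04 0.11 1.99 0 0 0 0; 0.04 0.11 1.99 0 0 0 0.5; 0.04 0.11 1.99 0 0 0 1; 0.04 0.11 1.99 0 0 0 1; 0.04 0.11 1.99 0 0 0 1'; python3 -m creep '0 0 0 0 0 0 1; 0 0 0 0 0 0 1; 0 0 0 0 0 0 1; 0 0 0 0 0 0 1; 0 0 0 0 0 0 1; 0 0 0 0 0 0 1';python3 -c "
from h import *
st()
d=cam('scene'); save(d,'s5.png',(160,100,320,240),5)
arc((579,-104.6),-np.arange(1,11)*.11)"
```

```text
clock: 7.92
eef_pos: [627.3, -144.0, 184.7]
tool_rot: [3.139, 0.0, 1.519]
force: [-0.4, 0.1, 0.4]
width: 38.8
clock: 8.42
eef_pos: [626.9, -144.2, 184.1]
tool_rot: [3.141, 0.0, 1.519]
force: [-0.6, -0.4, 5.2]
width: 14.5
t 8.42 p [ 626.9 -144.2  184.1] rot [3.141 0.    1.519] F [-0.6 -0.4  5.2] w 14.5
r 62.143932934297794 ang -0.6903799924817758
-0.13 -0.11 0 0 0 6.3 1; -0.25 -0.23 0 0 0 12.6 1; -0.35 -0.37 0 0 0 18.9 1; -0.44 -0.51 0 0 0 25.2 1; -0.52 -0.67 0 0 0 31.5 1; -0.57 -0.83 0 0 0 37.8 1; -0.61 -1.00 0 0 0 44.1 1; -0.63 -1.17 0 0 0 50.4 1; -0.63 -1.34 0 0 0 56.7 1; -0.61 -1.51 0 0 0 63.0 1;
```

View pics/s5.png

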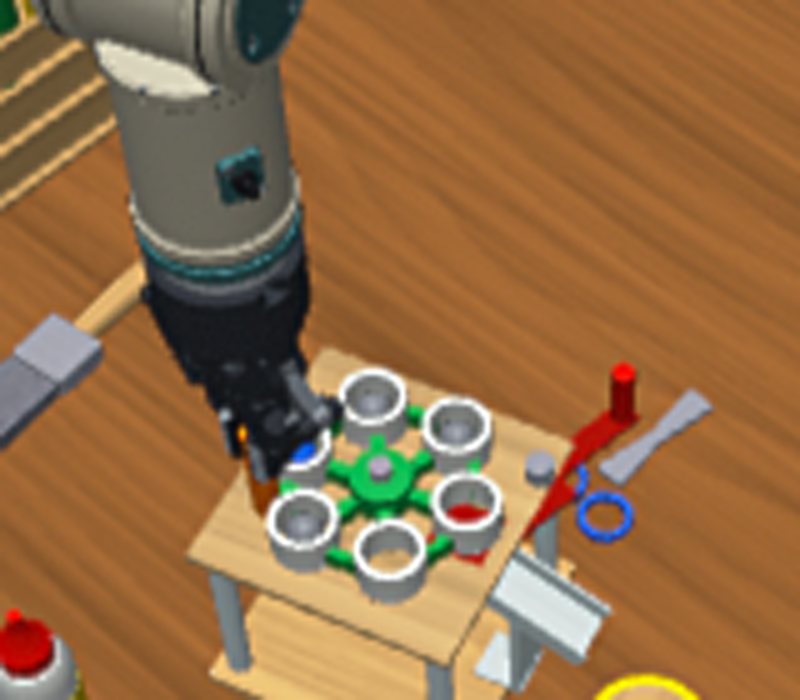

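```bash
python3 -m creep '-0.13 -0.11 0 0 0 6.3 1; -0.25 -0.23 0 0 0 12.6 1; -0.35 -0.37 0 0 0 18.9 1; -0.44 -0.51 0 0 0 25.2 1; -0.52 -0.67 0 0 0 31.5 1; -0.57 -0.83 0 0 0 37.8 1; -0.61 -1.00 0 0 0 44.1 1; -0.63 -1.17 0 0 0 50.4 1; -0.63 -1.34 0 0 0 56.7 1; -0.61 -1.51 0 0 0 63.0 1'; python3 -c "
from h import *
st()
arc((579,-104.6),-np.arange(1,11)*.11)"
```

```text
clock: 9.3
eef_pos: [565.5, -164.6, 184.0]
tool_rot: [3.141, -0.002, 0.414]
force: [0.8, 2.2, 4.1]
width: 13.7
t 9.3 p [ 565.5 -164.6  184. ] rot [ 3.141e+00 -2.000e-03  4.140e-01] F [0.8 2.2 4.1] w 13.7
r 61.534123685325596 ang -1.791924890940109
-0.13 -0.11 0 0 0 6.3 1; -0.25 -0.23 0 0 0 12.6 1; -0.35 -0.36 0 0 0 18.9 1; -0.44 -0.51 0 0 0 25.2 1; -0.51 -0.66 0 0 0 31.5 1; -0.57 -0.82 0 0 0 37.8 1; -0.60 -0.98 0 0 0 44.1 1; -0.62 -1.15 0 0 0 50.4 1; -0.62 -1.32 0 0 0 56.7 1; -0.60 -1.49 0 0 0 63.0 1;
```

```bash
python3 -m creep '-0.13 -0.11 0 0 0 6.3 1; -0.25 -0.23 0 0 0 12.6 1; -0.35 -0.37 0 0 0 18.9 1; -0.44 -0.51 0 0 0 25.2 1; -0.52 -0.67 0 0 0 31.5 1; -0.57 -0.83 0 0 0 37.8 1; -0.61 -1.00 0 0 0 44.1 1; -0.63 -1.16 0 0 0 50.4 1; -0.63 -1.33 0 0 0 56.7 1; -0.61 -1.50 0 0 0 63.0 1'; python3 -c "
from h import *
st()
d=cam('scene'); save(d,'s6.png',(160,100,320,240),5)
arc((579,-104.6),-np.linspace(.1,1,10)*.983)"
```

```text
clock: 10.13
eef_pos: [519.4, -119.4, 184.0]
tool_rot: [-3.139, -0.002, -0.684]
force: [1.2, 1.8, 2.4]
width: 14.2
t 10.13 p [ 519.4 -119.4  184. ] rot [-3.139e+00 -2.000e-03 -6.840e-01] F [1.2 1.8 2.4] w 14.2
r 61.37114656191608 ang -2.9215324160437515
-0.11 -0.10 0 0 0 5.6 1; -0.22 -0.21 0 0 0 11.3 1; -0.31 -0.33 0 0 0 16.9 1; -0.39 -0.45 0 0 0 22.5 1; -0.46 -0.59 0 0 0 28.2 1; -0.51 -0.73 0 0 0 33.8 1; -0.55 -0.87 0 0 0 39.4 1; -0.58 -1.02 0 0 0 45.1 1; -0.59 -1.17 0 0 0 50.7 1; -0.59 -1.32 0 0 0 56.3 1;
```

View pics/s6.png

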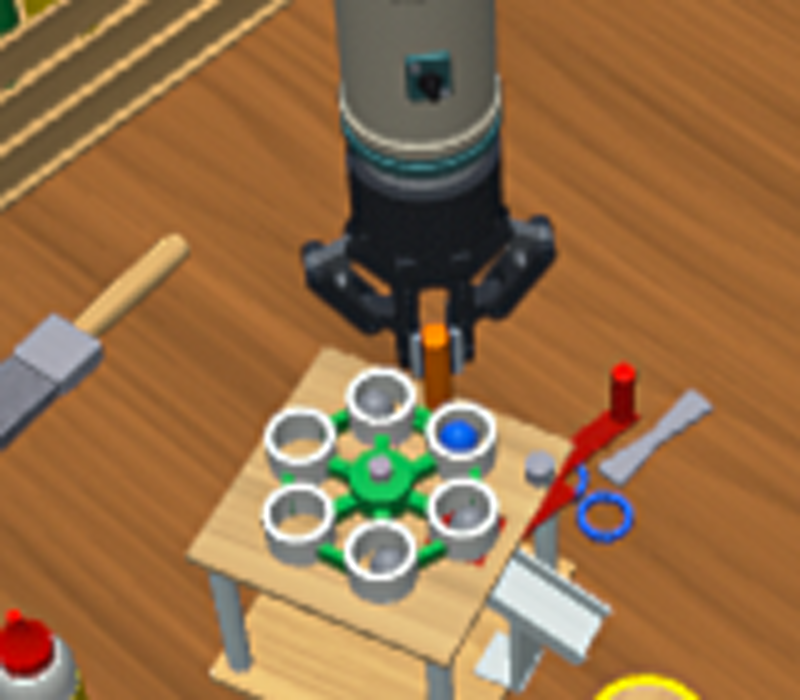

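```bash
python3 -m creep '-0.11 -0.10 0 0 0 5.6 1; -0.22 -0.21 0 0 0 11.3 1; -0.31 -0.33 0 0 0 16.9 1; -0.39 -0.45 0 0 0 22.5 1; -0.46 -0.59 0 0 0 28.2 1; -0.51 -0.73 0 0 0 33.8 1; -0.55 -0.87 0 0 0 39.4 1; -0.58 -1.02 0 0 0 45.1 1; -0.59 -1.17 0 0 0 50.7 1; -0.59 -1.30 0 0 0 55.5 1'; python3 -m creep '0 0 0 0 0 0 1; 0 0 0 0 0 0 1'; python3 -c "
from h import *
st()
d=cam('scene'); save(d,'s7.png',(190,130,290,230),7)
d=cam('top'); save(d,'t7.png',(235,130,365,240),6)
arc((579,-104.6),[0])"
```

```text
clock: 11.02
eef_pos: [532.8, -63.6, 184.0]
tool_rot: [3.141, 0.001, -1.649]
force: [-2.4, 3.2, 7.9]
width: 13.8
clock: 11.18
eef_pos: [533.1, -63.3, 184.0]
tool_rot: [-3.141, 0.002, -1.645]
force: [-1.2, 3.2, 8.7]
width: 14.3
t 11.18 p [533.1 -63.3 184. ] rot [-3.141e+00  2.000e-03 -1.645e+00] F [-1.2  3.2  8.7] w 14.3
r 61.77303659290863 ang 2.410818205521856
0.00 0.00 0 0 0 -0.0 1;
```

View pics/s7.png

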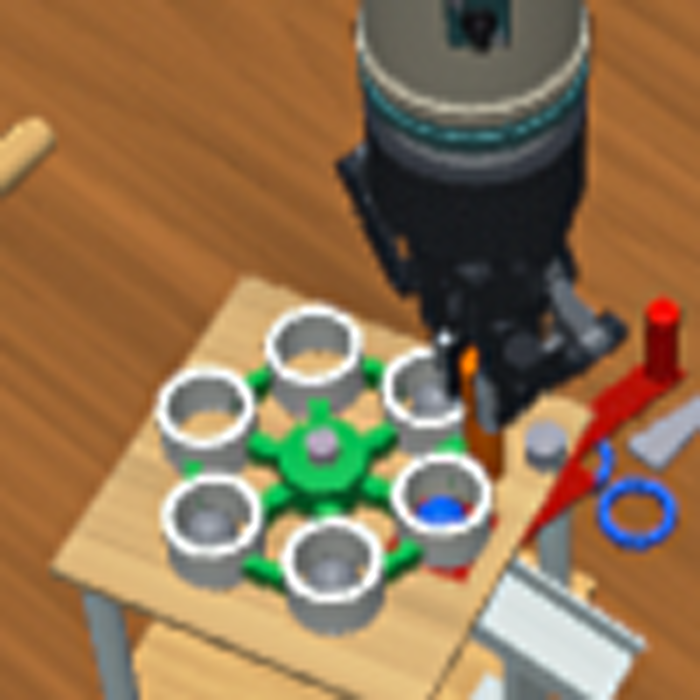

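View pics/t7.png

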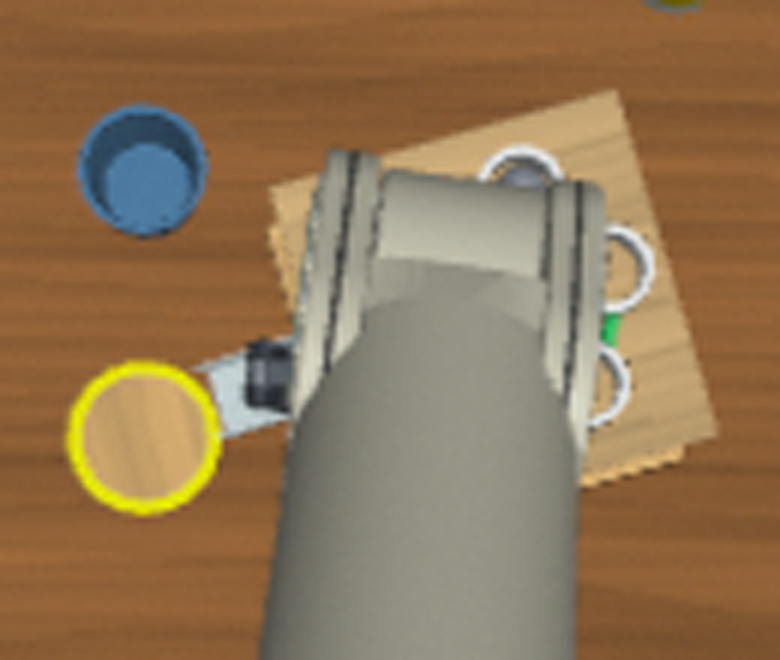

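```bash
python3 - <<'E'
from h import *
from scipy.optimize import least_squares
S=cam("scene")
s=lambda U,V:((U+.5)/7-.5+190,(V+.5)/7-.5+130)
c=[(441,496),(333,563),(212,518),(208,410),(314,347)]
def res(q):
    o=[]
    for k,a in enumerate(c):
        th=q[0]-k*np.pi/3; o.append(proj(S,[q[1]+50*np.cos(th),q[2]+50*np.sin(th),161.3])-s(*a))
    return np.concatenate(o)
f=least_squares(res,[1.87,579,-104.6]); print(f.x,f.fun.round(2))
g=least_squares(lambda q:res([q[0],578.97,-104.6]),[1.87]);print(g.x,"want",.2998+np.pi/2)
E
```

```text
[   1.89550562  579.44563859 -104.05162555] [ 0.25  0.12 -0.05 -0.05  0.07 -0.09 -0.32 -0.08  0.04  0.09]
[1.89744631] want 1.8705963267948966
```

```bash
python3 -m creep '-0.035 -0.027 0 0 0 1.4 1; -0.035 -0.027 0 0 0 1.4 1; -0.035 -0.027 0 0 0 1.4 1; -0.035 -0.027 0 0 0 1.4 0.5; -0.035 -0.027 0 0 0 1.4 0.3; -0.035 -0.027 0 0 0 1.4 0; -0.035 -0.027 0 0 0 1.4 0; -0.035 -0.027 -0.8 0 0 1.4 0; -0.035 -0.027 -1.6 0 0 1.4 0; -0.035 -0.027 -2.5 0 0 1.4 0'; python3 -c "
from h import *
st()
go(458,352,250,.3)
go(533,200,300,.3)
go(500,80,330,.3)"
```

```text
clock: 12.17
eef_pos: [532.7, -64.0, 283.3]
tool_rot: [3.138, -0.0, -1.673]
force: [0.9, -0.1, 0.4]
width: 84.9
t 12.17 p [532.7 -64.  283.3] rot [ 3.138 -0.    -1.673] F [ 0.9 -0.1  0.4] w 84.9
tgt [4.58e+02 3.52e+02 2.50e+02 3.00e-01] shift [-10.156   2.918   0.838] rot [   0.15    0.17 -113.05]
tgt [5.33e+02 2.00e+02 3.00e+02 3.00e-01] shift [-6.567  0.669 -0.418] rot [   0.15    0.17 -113.05]
tgt [5.0e+02 8.0e+01 3.3e+02 3.0e-01] shift [-3.498  1.186 -1.165] rot [   0.15    0.17 -113.05]
```

```bash
python3 -m creep '-10.15 2.92 0.8 0 0 -113 0; -10.15 2.92 0.8 0 0 -113 0; -10.15 2.92 0.8 0 0 -113 0; -10.15 2.92 0.8 0 0 -113 0; -10.15 2.92 0.8 0 0 -113 0; -10.15 2.92 0.8 0 0 -113 0; -10.15 2.92 0.8 0 0 -113 0; -10.15 2.92 0.8 0 0 -113 0; -10.15 2.92 0.8 0 0 -113 0; -10.15 2.92 0.8 0 0 -113 0'; python3 -c "
from h import *
st()
go(458,352,170,.3)
d=cam('scene'); save(d,'s8.png',(190,130,290,230),7)
d=cam('top'); save(d,'t8.png',(235,130,365,240),6)"
```

```text
clock: 13.0
eef_pos: [459.8, 346.6, 251.6]
tool_rot: [3.141, -0.0, -0.417]
force: [1.4, 0.0, 0.2]
width: 85.3
t 13.0 p [459.8 346.6 251.6] rot [ 3.141 -0.    -0.417] F [1.4 0.  0.2] w 85.3
tgt [4.58e+02 3.52e+02 1.70e+02 3.00e-01] shift [-0.097 -0.106  2.039] rot [ 2.000e-02 -1.000e-02 -4.109e+01]
```

View pics/s8.png

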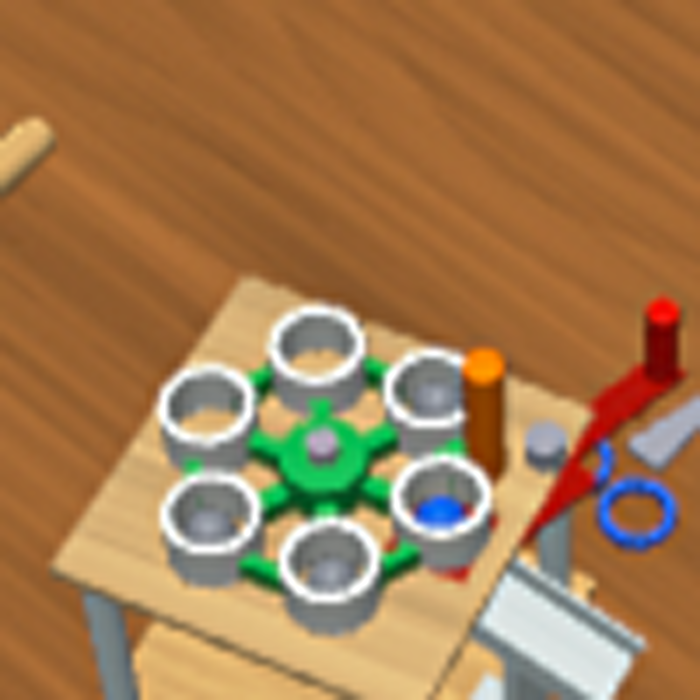

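View pics/t8.png

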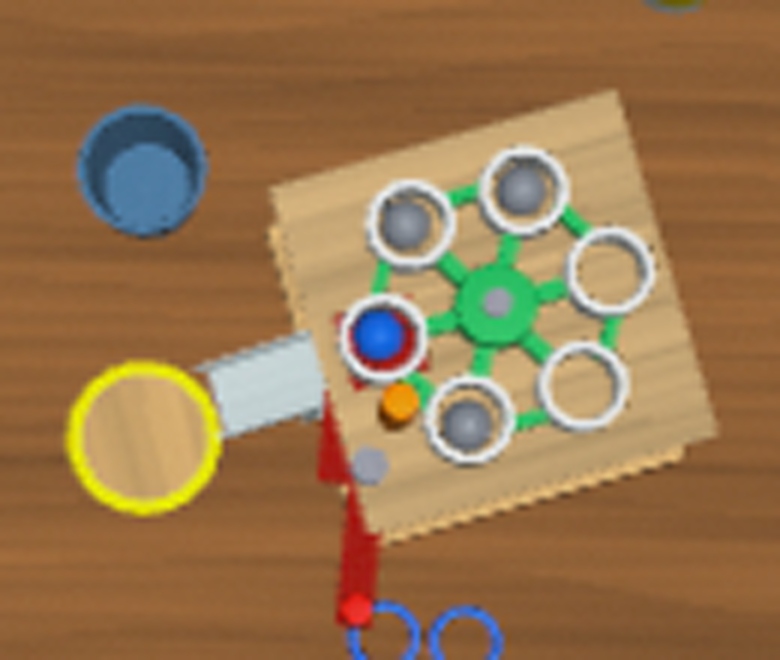

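```bash
python3 - <<'E'
from h import *
from scipy.optimize import least_squares
S=cam("scene");T=cam("top")
s=lambda U,V:((U+.5)/7-.5+190,(V+.5)/7-.5+130)
t=lambda U,V:((U+.5)/6-.5+235,(V+.5)/6-.5+130)
cs=[(441,496),(330,563),(211,514),(208,408),(318,346)]
ct=[(384,338),(411,224),(524,190),(611,270),(583,386),(470,421)]
def P(q,k): 
    th=q[0]-k*np.pi/3; return [q[1]+50*np.cos(th),q[2]+50*np.sin(th),161.3]
rt=lambda q:np.concatenate([proj(T,P(q,k))-t(*a) for k,a in enumerate(ct)])
rs=lambda q:np.concatenate([proj(S,P(q,k))-s(*a) for k,a in enumerate(cs)])
q0=[1.87,579,-104.6]
for r in(rt,rs,lambda q:np.r_[rt(q),rs(q)]):
    f=least_squares(r,q0);print(f.x.round(3),abs(f.fun).max().round(2))
print("want",.2998+np.pi/2,"hole",atz(T,*t(383,342),135)[:2],"cup",atz(T,*t(384,338),161.3)[:2])
for z in (150,147): print("handle proj shut",proj(T,[448.3,-47.6,174]),"seen",t(357,607))
E
```

```text
[   1.876  578.875 -104.977] 0.25
[   1.875  579.027 -104.312] 0.26
[   1.877  578.903 -104.736] 0.32
want 1.8705963267948966 hole [565.02881392 -57.81461515] cup [563.98108183 -57.39169539]
handle proj shut [294.19611442 231.49560202] seen (294.0833333333333, 230.75)
handle proj shut [294.19611442 231.49560202] seen (294.0833333333333, 230.75)
```

```bash
python3 -m creep '-0.1 -0.1 0 0 0 -41 0; -0.1 -0.1 0 0 0 -41 0; -0.1 -0.1 0.5 0 0 -41 0; -0.1 -0.1 1 0 0 -41 0; -0.1 -0.1 1.5 0 0 -41 0; -0.1 -0.1 2 0 0 -41 0; -0.1 -0.1 2 0 0 -41 0; -0.1 -0.1 2 0 0 -41 0'; python3 -c "
from h import *
st()
go(458,352,20,.3)
d=cam('scene'); save(d,'s9.png',(345,180,465,320),4)
d=cam('top'); save(d,'t9.png',(90,170,210,310),4)"
```

```text
clock: 13.87
eef_pos: [458.9, 348.0, 171.2]
tool_rot: [3.14, 0.002, 0.287]
force: [0.7, -0.6, 0.1]
width: 85.2
t 13.87 p [458.9 348.  171.2] rot [3.14e+00 2.00e-03 2.87e-01] F [ 0.7 -0.6  0.1] w 85.2
tgt [4.58e+02 3.52e+02 2.00e+01 3.00e-01] shift [ 0.015 -0.111  3.78 ] rot [ 0.12  0.12 -0.76]
```

View pics/s9.png

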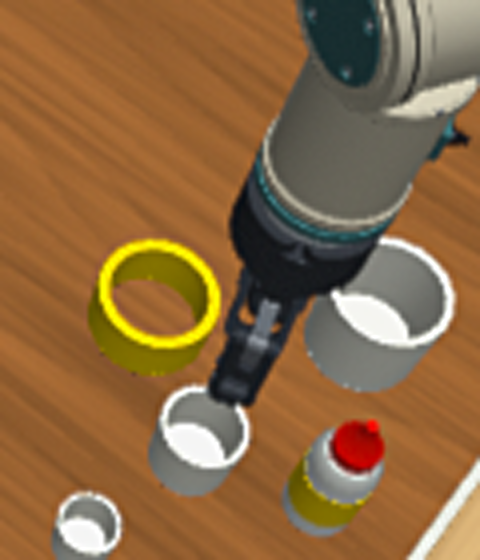

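View pics/t9.png

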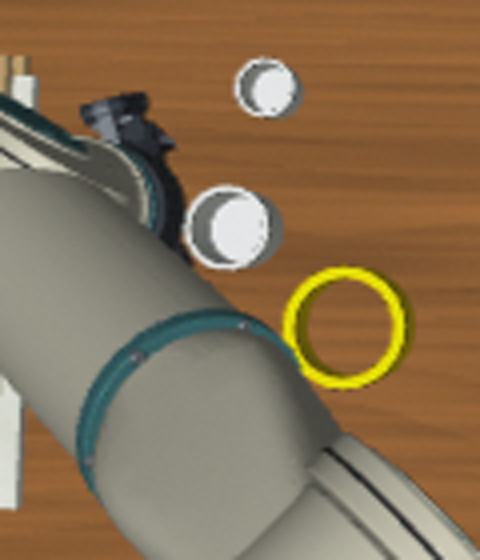

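```bash
python3 -m creep '0.02 -0.11 0.6 0 0 0 0; 0.02 -0.11 1.2 0 0 0 0; 0.02 -0.11 1.8 0 0 0 0; 0.02 -0.11 2.4 0 0 0 0; 0.02 -0.11 2.4 0 0 0 0; 0.02 -0.11 2.4 0 0 0 0'; python3 -c "
from h import *
st()
go(458,352,20,.3)
d=cam('scene'); save(d,'s10.png',(345,180,465,320),4)
d=cam('top'); save(d,'t10.png',(90,170,210,310),4)"
```

```text
clock: 14.47
eef_pos: [458.1, 354.8, 76.4]
tool_rot: [3.141, -0.0, 0.291]
force: [0.5, 0.1, 0.1]
width: 85.4
t 14.47 p [458.1 354.8  76.4] rot [ 3.141 -0.     0.291] F [0.5 0.1 0.1] w 85.4
tgt [4.58e+02 3.52e+02 2.00e+01 3.00e-01] shift [-0.022  0.065  1.41 ] rot [ 0.04 -0.   -0.5 ]
```

View pics/s10.png

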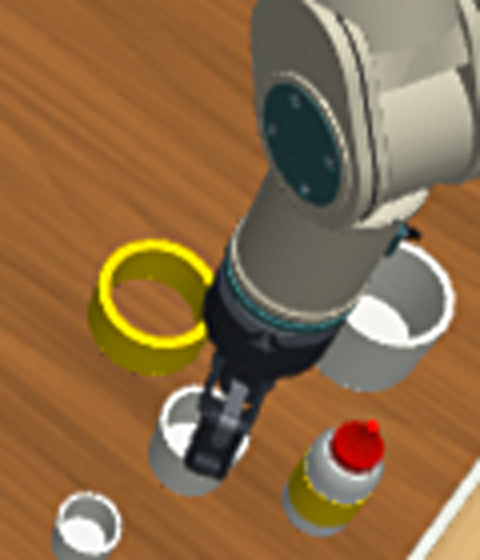

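View pics/t10.png

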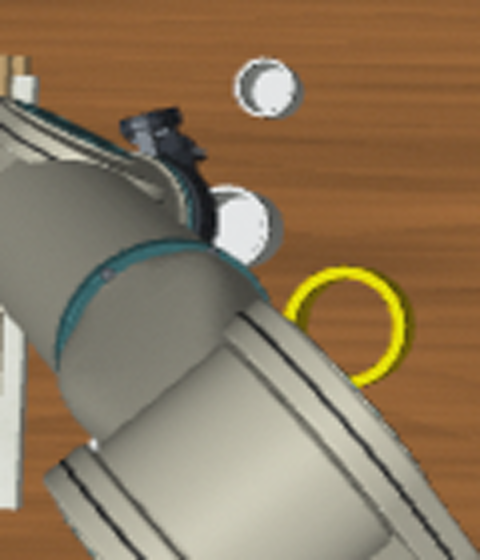

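```bash
python3 -m creep '-0.02 0.06 0.4 0 0 0 0; -0.02 0.06 0.8 0 0 0 0; -0.02 0.06 1.15 0 0 0 0; -0.02 0.06 1.4 0 0 0 0; -0.02 0.06 1.4 0 0 0 0; -0.02 0.06 1.4 0 0 0 0'; python3 -c "
from h import *
st()
go(458,352,20,.3)
d=cam('scene'); save(d,'s11.png',(345,180,465,320),4)"
```

```text
clock: 15.07
eef_pos: [458.3, 352.8, 20.7]
tool_rot: [-3.141, -0.001, 0.292]
force: [0.4, 0.3, 0.2]
width: 85.4
t 15.07 p [458.3 352.8  20.7] rot [-3.141e+00 -1.000e-03  2.920e-01] F [0.4 0.3 0.2] w 85.4
tgt [4.58e+02 3.52e+02 2.00e+01 3.00e-01] shift [-0.012  0.017  0.018] rot [-0.02 -0.07 -0.45]
```

View pics/s11.png

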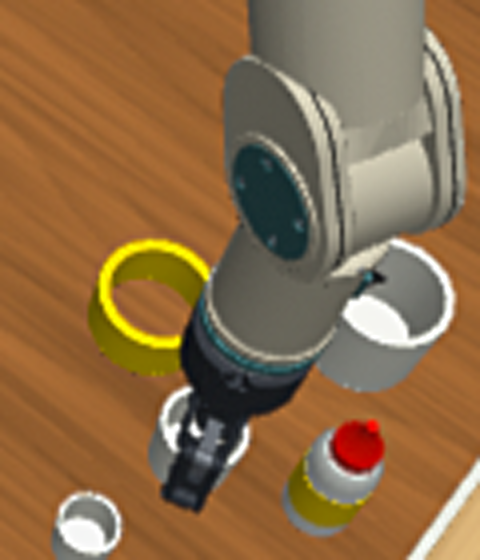

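```bash
python3 -m creep '0 0 0 0 0 0 0.3; 0 0 0 0 0 0 0.5; 0 0 0 0 0 0 1; 0 0 0 0 0 0 1; 0 0 0 0 0 0 1; 0 0 0 0 0 0 1; 0 0 0 0 0 0 1'; python3 -m creep '0 0 -0.2 0 0 0 1; 0 0 -0.5 0 0 0 1; 0 0 -1 0 0 0 1; 0 0 -1.6 0 0 0 1; 0 0 -2.3 0 0 0 1; 0 0 -3 0 0 0 1; 0 0 -3 0 0 0 1; 0 0 -3 0 0 0 1';python3 -c "
from h import *
st()
go(531.1,50.2,145,.3)
d=cam('scene'); save(d,'s12.png',(325,150,465,320),4)"
```

```text
clock: 15.7
eef_pos: [458.4, 352.8, 21.3]
tool_rot: [-3.141, -0.002, 0.292]
force: [-0.9, -1.2, 7.5]
width: 56.7
clock: 16.37
eef_pos: [458.8, 353.1, 142.3]
tool_rot: [-3.14, -0.004, 0.292]
force: [0.2, 0.1, -1.4]
width: 56.5
t 16.37 p [458.8 353.1 142.3] rot [-3.14  -0.004  0.292] F [ 0.2  0.1 -1.4] w 56.5
tgt [5.311e+02 5.020e+01 1.450e+02 3.000e-01] shift [-0.449  7.772 -0.081] rot [-0.09 -0.24 -0.45]
```

View pics/s12.png

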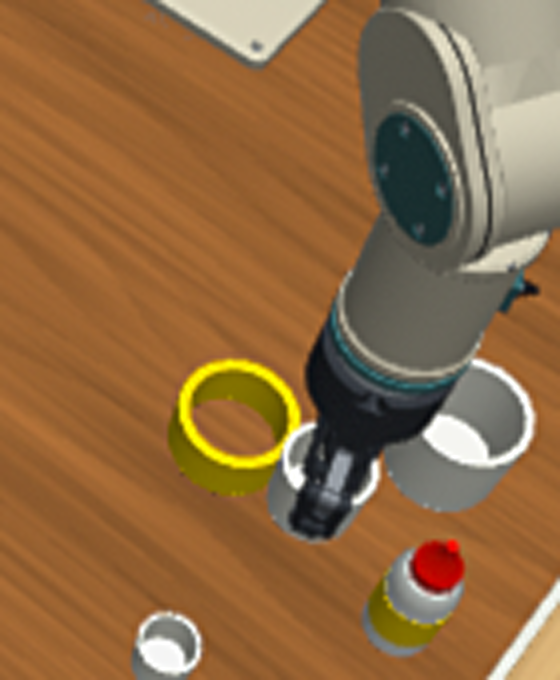

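```bash
python3 -m creep '-0.03 0.5 0 0 0 0 1; -0.08 1.3 0 0 0 0 1; -0.13 2.2 0 0 0 0 1; -0.18 3.1 0 0 0 0 1; -0.23 4 0 0 0 0 1; -0.28 4.9 0 0 0 0 1; -0.34 5.8 0 0 0 -0.2 1; -0.39 6.7 0 0 0 -0.4 1; -0.45 7.4 0 0 0 -0.4 1; -0.45 7.77 0 0 0 -0.4 1'; python3 -m creep '0 0 0 0 0 0 1; 0 0 0 0 0 0 1'; python3 -c "
from h import *
st()
go(531.1,50.2,22,.3)
d=cam('scene'); save(d,'s13.png',(200,120,360,280),4)
d=cam('top'); save(d,'t13.png',(205,130,365,260),4)"
```

```text
clock: 17.25
eef_pos: [529.1, 43.8, 138.2]
tool_rot: [3.14, 0.005, 0.294]
force: [0.6, -1.0, -1.8]
width: 56.3
clock: 17.42
eef_pos: [529.3, 48.6, 138.8]
tool_rot: [-3.141, 0.002, 0.297]
force: [-0.5, 0.3, -1.3]
width: 56.6
t 17.42 p [529.3  48.6 138.8] rot [-3.141e+00  2.000e-03  2.970e-01] F [-0.5  0.3 -1.3] w 56.6
tgt [5.311e+02 5.020e+01 2.200e+01 3.000e-01] shift [ 0.061 -0.022  2.919] rot [-0.04  0.13 -0.17]
```

View pics/s13.png

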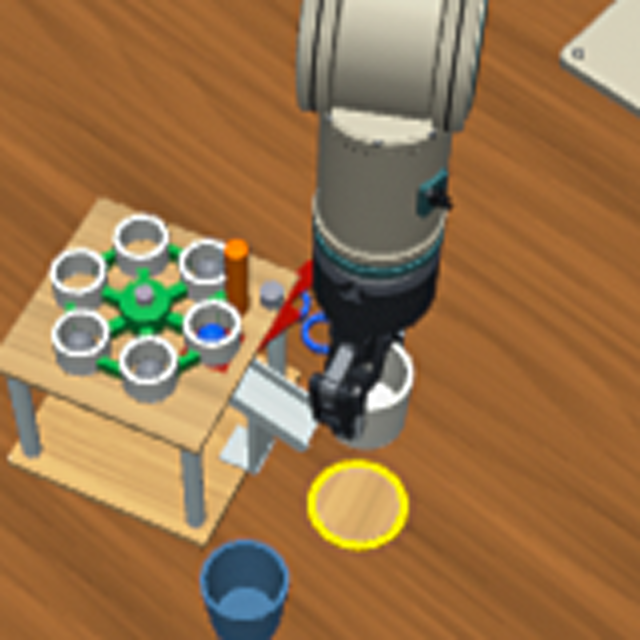

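View pics/t13.png

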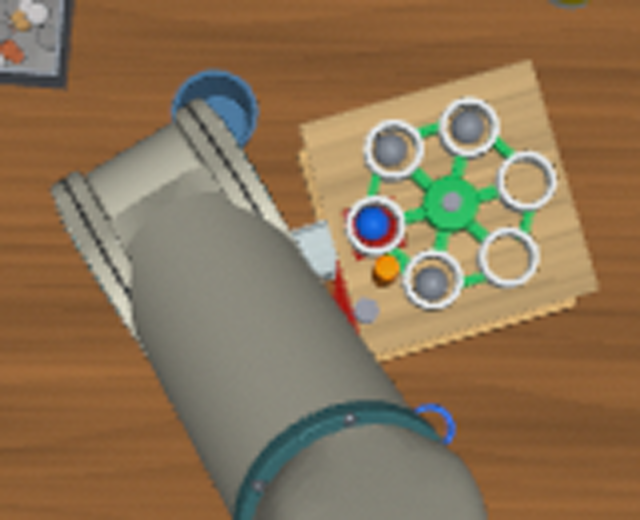

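```bash
python3 -m creep '0.04 -0.02 0.3 0 0 0 1; 0.04 -0.02 0.7 0 0 0 1; 0.04 -0.02 1.1 0 0 0 1; 0.04 -0.02 1.4 0 0 0 1; 0.04 -0.02 1.5 0 0 0 1; 0.04 -0.02 1.5 0 0 0 1; 0.04 -0.02 1.5 0 0 0 1'; python3 -c "
from h import *
st()
go(531.1,50.2,22,.3)
d=cam('scene'); save(d,'s14.png',(200,120,360,280),4)"
```

```text
clock: 18.1
eef_pos: [531.3, 51.8, 79.7]
tool_rot: [-3.141, 0.0, 0.301]
force: [-0.3, -0.1, -0.4]
width: 56.4
t 18.1 p [531.3  51.8  79.7] rot [-3.141  0.     0.301] F [-0.3 -0.1 -0.4] w 56.4
tgt [5.311e+02 5.020e+01 2.200e+01 3.000e-01] shift [-0.016  0.038  1.442] rot [-0.03  0.01  0.06]
```

View pics/s14.png

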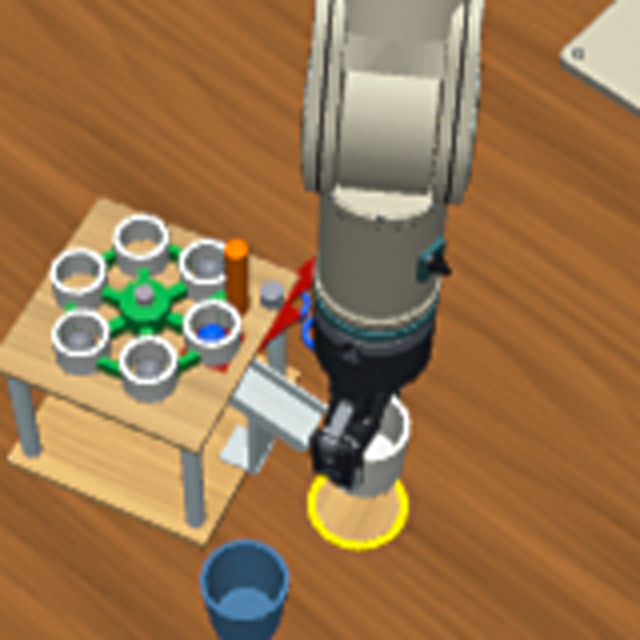

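```bash
python3 -m creep '0 0.02 0.3 0 0 0 1; 0 0.02 0.6 0 0 0 1; 0 0.02 0.9 0 0 0 1; 0 0.02 1.1 0 0 0 1; 0 0.02 1.25 0 0 0 1; 0 0.02 1.35 0 0 0 1; 0 0.02 1.4 0 0 0 1; 0 0.02 1.4 0 0 0 1'; python3 -c "
from h import *
st()
go(531.1,50.2,21.5,.3)
d=cam('scene'); save(d,'s15.png',(200,120,360,280),4)"
```

```text
clock: 18.82
eef_pos: [531.7, 50.0, 23.8]
tool_rot: [3.142, -0.0, 0.299]
force: [-0.6, -0.4, -0.6]
width: 55.9
t 18.82 p [531.7  50.   23.8] rot [ 3.142 -0.     0.299] F [-0.6 -0.4 -0.6] w 55.9
tgt [5.311e+02 5.020e+01 2.150e+01 3.000e-01] shift [-0.014 -0.008  0.059] rot [ 0.   -0.01 -0.03]
```

View pics/s15.png

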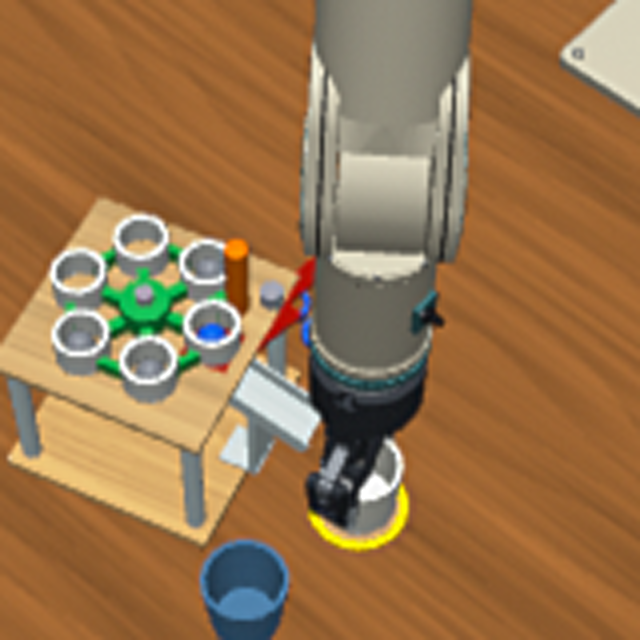

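```bash
python3 -m creep '0 0 0.03 0 0 0 1; 0 0 0.06 0 0 0 1; 0 0 0.075 0 0 0 1; 0 0 0.075 0 0 0 1'; python3 -c "
from h import *
st()"
```

```text
clock: 19.2
eef_pos: [531.9, 50.0, 21.3]
tool_rot: [3.141, -0.001, 0.299]
force: [-0.2, -0.7, 2.2]
width: 56.6
t 19.2 p [531.9  50.   21.3] rot [ 3.141e+00 -1.000e-03  2.990e-01] F [-0.2 -0.7  2.2] w 56.6
```

Contact. Release slowly and rise.

```bash
python3 -m creep '0 0 0 0 0 0 0.3; 0 0 0 0 0 0 0.25; 0 0 0 0 0 0 0.1; 0 0 0 0 0 0 0; 0 0 0 0 0 0 0; 0 0 0 0 0 0 0'; python3 -c "
from h import *
st()"; python3 -m creep '0 0 -0.4 0 0 0 0; 0 0 -1 0 0 0 0; 0 0 -1.8 0 0 0 0; 0 0 -2.6 0 0 0 0; 0 0 -3.4 0 0 0 0; 0 0 -4.2 0 0 0 0; 0 0 -5 0 0 0 0; 0 0 -5.8 0 0 0 0; 0 0 -6 0 0 0 0; 0 0 -6 0 0 0 0'; python3 -c "
from h import *
st()
go(449,-48,260,1.49)
go(420,-10,260,1.49)
d=cam('scene'); save(d,'s16.png',(200,120,360,280),4)
d=cam('top'); save(d,'t16.png',(205,130,365,260),4)"
```

```text
clock: 19.7
eef_pos: [531.6, 50.0, 20.8]
tool_rot: [3.142, 0.0, 0.299]
force: [-0.9, 0.8, 0.0]
width: 85.6
t 19.7 p [531.6  50.   20.8] rot [3.142 0.    0.299] F [-0.9  0.8  0. ] w 85.6
clock: 20.53
eef_pos: [533.2, 50.3, 263.5]
tool_rot: [3.14, -0.006, 0.299]
force: [-0.3, 0.5, -1.3]
width: 85.3
t 20.53 p [533.2  50.3 263.5] rot [ 3.14  -0.006  0.299] F [-0.3  0.5 -1.3] w 85.3
tgt [449.   -48.   260.     1.49] shift [-2.736  1.729  0.074] rot [  0.26  -0.23 -68.24]
tgt [420.   -10.   260.     1.49] shift [-3.149  0.607  0.07 ] rot [  0.26  -0.23 -68.24]
```

View pics/s16.png

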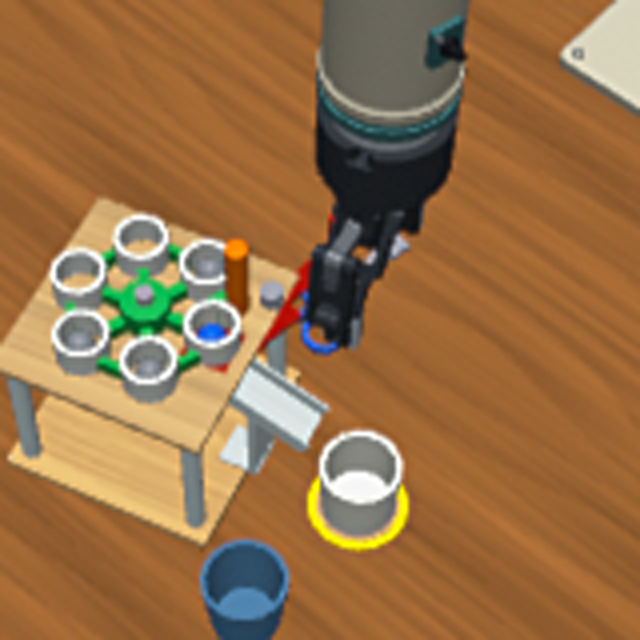

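View pics/t16.png

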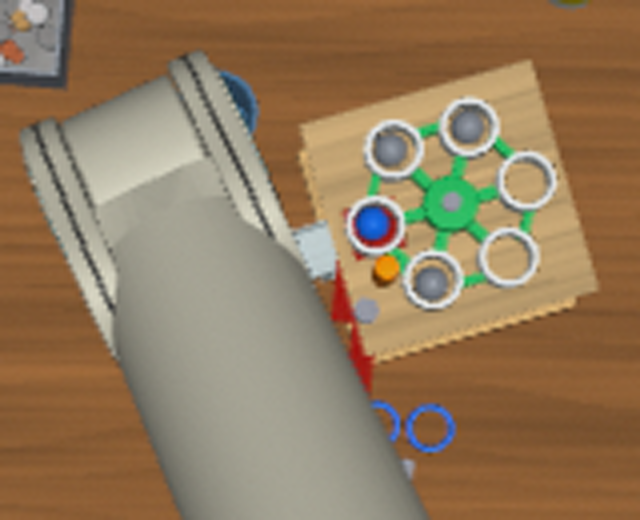

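```bash
python3 -m creep '-0.5 0.3 0 0 0 -7 0; -1.2 0.7 0 0 0 -14 0; -2 1.2 0 0 0 -21 0; -2.7 1.73 0 0 0 -28 0; -2.7 1.73 0 0 0 -35 0; -2.7 1.73 0 0 0 -42 0; -2.7 1.73 0 0 0 -49 0; -2.7 1.73 0 0 0 -56 0; -2.7 1.73 0 0 0 -63 0; -2.7 1.73 0 0 0 -68.2 0';  python3 -c "
from h import *
st()
go(448.3,-47.6,151,1.49)
d=cam('scene'); save(d,'s17.png',(200,120,360,280),4)
d=cam('top'); save(d,'t17.png',(205,130,365,260),4)"
```

```text
clock: 21.47
eef_pos: [447.5, -48.2, 259.0]
tool_rot: [-3.138, -0.001, 1.496]
force: [-0.0, -0.1, 0.0]
width: 85.4
t 21.47 p [447.5 -48.2 259. ] rot [-3.138e+00 -1.000e-03  1.496e+00] F [-0.  -0.1  0. ] w 85.4
tgt [448.3  -47.6  151.     1.49] shift [0.013 0.029 2.7  ] rot [-0.22 -0.05  0.32]
```

View pics/s17.png

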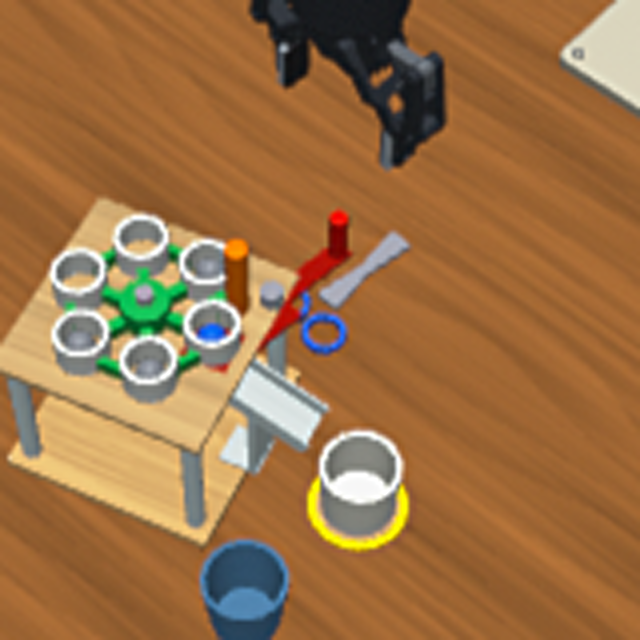

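View pics/t17.png

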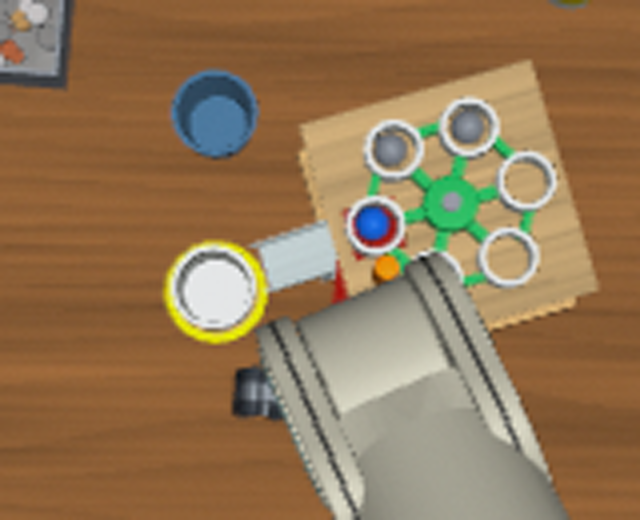

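```bash
python3 -m creep '0.01 0.03 0.6 0 0 0 0; 0.01 0.03 1.3 0 0 0 0; 0.01 0.03 2 0 0 0 0; 0.01 0.03 2.5 0 0 0 0; 0.01 0.03 2.7 0 0 0 0; 0.01 0.03 2.7 0 0 0 0; 0.01 0.03 2.7 0 0 0 0.5; 0.01 0.03 2.7 0 0 0 1; 0.01 0.03 2.7 0 0 0 1; 0.01 0.03 2.7 0 0 0 1'; python3 -m creep '0 0 0 0 0 0 1; 0 0 0 0 0 0 1; 0 0 0 0 0 0 1; 0 0 0 0 0 0 1';python3 -c "
from h import *
st()
arc((510.5,-52.5),-np.arange(1,11)*.116)
T=cam('top');S=cam('scene')
print(tri([ray(T,258.1,201.9),ray(S,200+361.5/4-.5,120+468.5/4-.5)]),atz(T,258.1,201.9,55))"
```

```text
clock: 22.4
eef_pos: [450.8, -47.8, 153.8]
tool_rot: [3.14, 0.0, 1.489]
force: [-0.6, -0.1, -0.4]
width: 38.8
clock: 22.73
eef_pos: [450.5, -46.6, 153.5]
tool_rot: [3.14, -0.001, 1.49]
force: [-0.1, 2.6, 4.6]
width: 11.4
t 22.73 p [450.5 -46.6 153.5] rot [ 3.14e+00 -1.00e-03  1.49e+00] F [-0.1  2.6  4.6] w 11.4
r 60.28864656749838 ang 3.0442651698382597
0.17 0.01 0 0 0 6.6 1; 0.35 0.05 0 0 0 13.3 1; 0.51 0.10 0 0 0 19.9 1; 0.67 0.17 0 0 0 26.6 1; 0.82 0.26 0 0 0 33.2 1; 0.96 0.37 0 0 0 39.9 1; 1.09 0.49 0 0 0 46.5 1; 1.20 0.62 0 0 0 53.2 1; 1.29 0.77 0 0 0 59.8 1; 1.37 0.93 0 0 0 66.5 1; 
(array([529.91985453,  49.32401573,  51.28321197]), [np.float64(0.004739416967694064), np.float64(0.004739416967606556)]) [529.64740971  49.15242269  55.        ]
```

```bash
python3 -m creep '0.17 0.01 0 0 0 6.6 1; 0.35 0.05 0 0 0 13.3 1; 0.51 0.10 0 0 0 19.9 1; 0.67 0.17 0 0 0 26.6 1; 0.82 0.26 0 0 0 33.2 1; 0.96 0.37 0 0 0 39.9 1; 1.09 0.49 0 0 0 46.5 1; 1.20 0.62 0 0 0 53.2 1; 1.29 0.77 0 0 0 59.8 1; 1.34 0.87 0 0 0 64 1'; python3 -m creep '0 0 0 0 0 0 1; 0 0 0 0 0 0 1; 0 0 0 0 0 0 1';python3 -c "
from h import *
st()
arc((510.5,-52.5),[0])
d=cam('scene'); save(d,'s18.png',(200,120,360,280),4)
d=cam('top'); save(d,'t18.png',(205,130,365,260),4)"
```

```text
clock: 23.67
eef_pos: [488.7, 4.9, 153.5]
tool_rot: [-3.14, 0.0, 0.369]
force: [-11.7, 1.0, 11.6]
width: 12.0
clock: 23.92
eef_pos: [488.5, 4.8, 153.6]
tool_rot: [-3.14, -0.0, 0.374]
force: [-3.7, 4.8, 6.4]
width: 11.8
t 23.92 p [488.5   4.8 153.6] rot [-3.14  -0.     0.374] F [-3.7  4.8  6.4] w 11.8
r 61.358021436213484 ang 1.937620831579804
0.00 0.00 0 0 0 -0.0 1;
```

View pics/s18.png

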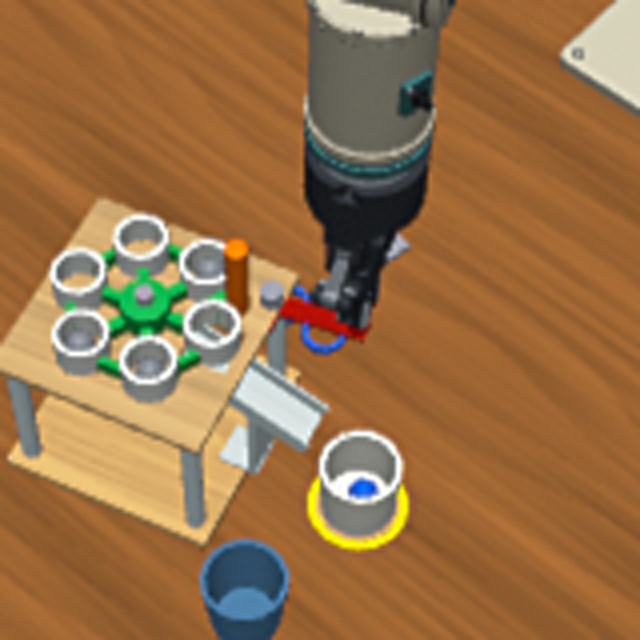

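View pics/t18.png

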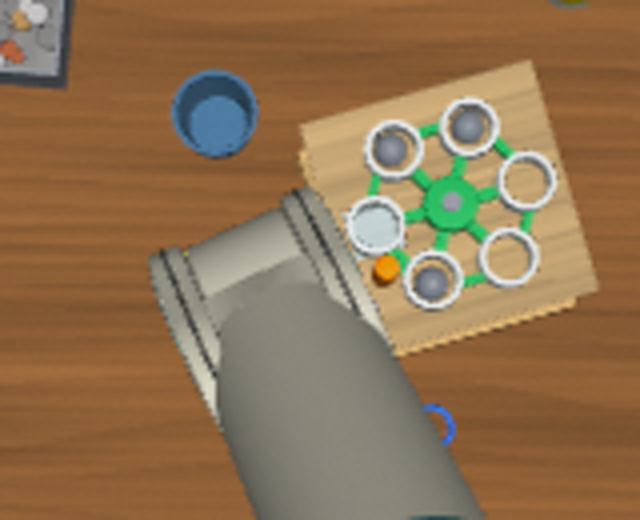

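```bash
python3 -m creep '0 0 0 0 0 0 0.6; 0 0 0 0 0 0 0.4; 0 0 0 0 0 0 0.2; 0 0 0 0 0 0 0; 0 0 0 0 0 0 0; 0 0 -0.6 0 0 0 0; 0 0 -1.3 0 0 0 0; 0 0 -2.1 0 0 0 0; 0 0 -3 0 0 0 0; 0 0 -3 0 0 0 0'; python3 -c "
from h import *
st(); go(430,-150,290,.37)"
```

```text
clock: 24.85
eef_pos: [493.0, 3.7, 278.7]
tool_rot: [3.138, -0.011, 0.372]
force: [0.7, 1.0, -0.3]
width: 85.4
t 24.85 p [493.    3.7 278.7] rot [ 3.138 -0.011  0.372] F [ 0.7  1.  -0.3] w 85.4
tgt [ 4.3e+02 -1.5e+02  2.9e+02  3.7e-01] shift [-2.861  3.007 -0.301] rot [ 0.22 -0.62  0.13]
```

```bash
python3 -m creep '-0.7 0.7 -0.3 0 0 0 0; -1.4 1.5 -0.3 0 0 0 0; -2.1 2.3 -0.3 0 0 0 0; -2.8 3 -0.3 0 0 0 0; -2.8 3 -0.3 0 0 0 0; -2.8 3 -0.3 0 0 0 0; -2.8 3 -0.3 0 0 0 0'; python3 -c "
from h import *
from cell import ctrl
st()
d=cam('scene'); save(d,'s19.png')
d=cam('top'); save(d,'t19.png',(205,100,365,260),4)"
```

```text
clock: 25.43
eef_pos: [428.7, -149.4, 284.8]
tool_rot: [-3.141, -0.001, 0.372]
force: [0.3, 0.7, -0.5]
width: 85.1
t 25.43 p [ 428.7 -149.4  284.8] rot [-3.141e+00 -1.000e-03  3.720e-01] F [ 0.3  0.7 -0.5] w 85.1
```

View pics/s19.png

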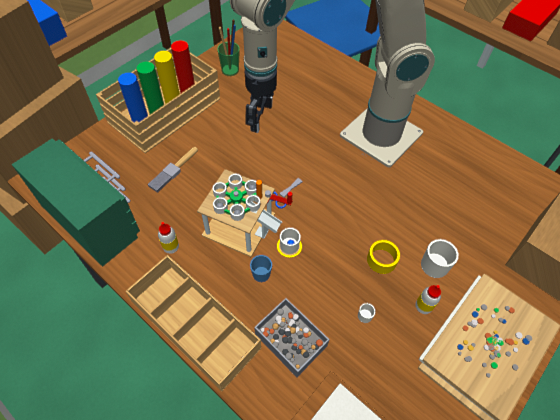

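View pics/t19.png

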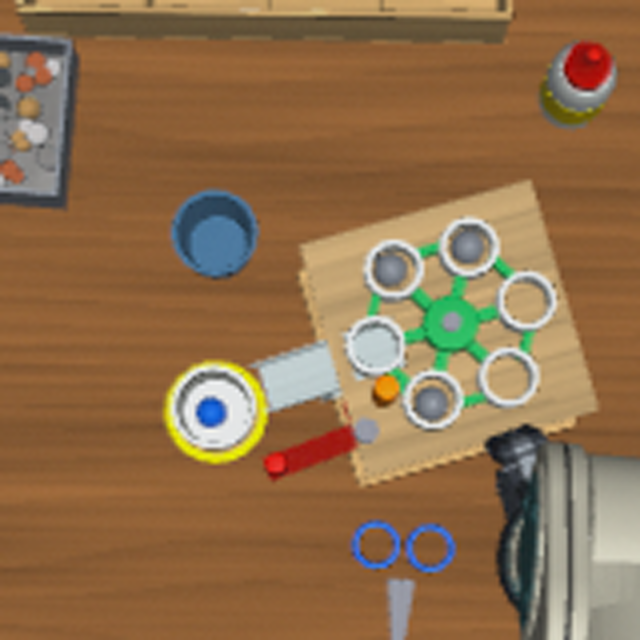

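```bash
python3 -c "
from h import *
T=cam('top'); p=atz(T,273.6,215.6,174); print(p, 3.064-np.arctan2(p[1]+52.5,p[0]-510.5))
print(ctrl.finish_job())"
```

```text
[487.13254632   4.40337817 174.        ] 1.1035488853606208
the job is handed in; nothing more can be done
None
```

The blue bead is in the middle-sized white tub, which stands upright on the yellow ring. I handed the job in at about 25.5 s of the 72 s allowed.

**What I did**
1. I gripped the red handle and swung the gate shut against its stop.
2. I gripped the orange crank and led the wheel about 182° clockwise until the blue bead's cup was over the hole. It rested there about 10 s.
3. I set the 58 mm tub on the ring, then swung the gate open to its stop. The bead ran down the chute into the tub, and I moved the arm clear.

**Last checks**
- **Cup over the hole:** measured within about 0.4° of centre before the gate was opened. The first stop was about 1.5° short, so I nudged the crank and measured again.
- **Tub position:** about 2 mm from the ring's centre, measured before the bead dropped.
- **Gate:** fully open at about 1.10 rad in the last picture.
- **Beads:** all three grey beads are still in their cups, and the blue one shows in the tub.
- **Other things:** the bystanders looked undisturbed in the last pictures. I did not measure their positions before and after.
- **Forces:** the highest wrist force reading I saw was about 19 N, against the gate's shut stop. Readings come only at the end of each move.

One check disagreed slightly: the finger opening read 11.4–14.5 mm on the 14 and 16 mm pins, up to 2.6 mm less than their diameters. Both grips held.

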